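# Set four devices out on their test boards

## Robot

A 6-joint arm with a two-finger parallel gripper is mounted at the origin on the work surface. World frame = base frame: x ahead of the robot, y to its left, z up, the work surface at z = 0. Lengths are in m, angles in degrees, forces in N, time in s.
With the tool pointing down it reaches from about 0.25 to 0.725 m from the base axis. Payload 9.7 kg.
Tool frame: the origin (TCP) lies at the very end of the fingers, on their centre line; the grasp point (between the pads) lies 19 mm behind it; z points along the fingers, y is the line along which they close (so a half turn about z gives the same grasp; the last joint's range is limited). The gripper opens to 85 mm and grips with 20 to 120 N. Pads are 22 mm wide; open, the fingers measure 114 mm over their backs; the gripper's body (76 mm by 85 mm) begins 54 mm behind the grasp point. The pads swing forward as they close: fully open they stand 13 mm farther back than shut.
Start: joints at [75.802, 4.979, 10.078, 95.1, 0, 90], TCP at [0.135, 0.533, 0.231] pointing down, gripper open.
Joint ranges: [-179.16, 179.16], [-48.56, 103.87], [-65.8, 70.77], [-126.05, 130.52], [-82.76, 87.17], [-180, 180]. Speed limits (degrees/s): [127.2, 127.2, 147.25, 180, 180, 180].

## Interface

Orientations are given as [roll, pitch, yaw] about the fixed x, y, z axes, in that order (R = Rz(yaw) Ry(pitch) Rx(roll)).
In Python, from workcell import telemetry, optics, workorder gives the robot as it stands.
- The arm moves only by the shell command python3 -m handwheel 'ROWS' [FORCE]. ROWS is JSON, a list of rows, each an object of numbers: "tx", "ty", "tz": the shift along the tool's x, y, z in m; "ax", "ay", "az": the turn, a rotation vector about the tool's x, y, z in degrees; "jaw": the gripper command: -1 is shut, 1 is fully open, values between are in proportion. A call has exactly 10 rows; each row shifts and turns the commanded pose from where the row before left it, along the tool's axes as they then stand; what a row does not reach is not made up. A row lasts 1/8 s, in which the tool goes at most 62.5 mm and 10.7 degrees, less where a joint would pass 70% of its speed; a pose out of reach is approached as far as the arm can. A call is refused whole if a number of a shift passes 0.0625 or a number of a turn 10.7, either way. A call with a gripper value outside its range is refused whole. The fingers move at their own pace and stop on an object; FORCE is the grip in N (left out, the last holds). Time passes only in rows, so rows that do not move let the fingers close, or fill a call up. It gives the time, the measured TCP pose, the force, the opening and the grip force at its end, in the units of the state.
- telemetry.get_obs(): the state, without advancing time (a new reading comes with each control period).
- optics.camera(name): name is "scene" or "top" or "wrist"; returns a dict with "color" (400x640x3 uint8, red, green, blue), "K" (3x3 intrinsics, pixels), "extrinsics" (4x4, takes a point from camera to world coordinates); the wrist camera has in their place "mount" (4x4, takes a point from camera to tool coordinates, whose origin is the TCP and whose axes are the flange's). Camera axes: x right, y down, z forward; pixel columns grow to the right and rows downward; lengths in m; the calibration is good to about 2 mm. A picture is of the moment at which its call begins: read the wrist's pose just before it. There is no depth.
- workorder.job_done(): hands the job in; it is judged then, once.
The state is a dict: "time": time; "q": joint angles; "qd": joint speeds; "joint_efforts": joint torques, N m; "ee_pos": TCP position; "tcp_rot": TCP orientation; "wrist_force": force on the tool from outside, world axes, zero at the start; "torque": the same for the moment, N m; "opening": finger opening in m; "grasp_force": force on a finger pad.
Only numpy, scipy, OpenCV 4.12 (cv2) and the standard library are available. Lean on these libraries where they do the work, as an engineer would, in place of code of your own. Each camera call takes 0.05 s, during which the arm holds its last target. There are 200 camera calls.

## Task

Set each of the four devices on the test board whose painted outline matches it: the meter with the green display in the green rectangle, the meter with the orange display in the orange rectangle, the adapter with the blue label lengthwise in the blue rectangle, and the lamp in the black circle. Each must stand upright, flat on its board and wholly inside its outline (the oblong ones lie along it, either way round); set them down rather than dropping them. Leave the spare-bulb carton and the screw jar where they stand.

Things in the scene. Friction and masses are not known exactly. Their poses are not given: they have to be found in the camera images.
- meter_green_center (a point): Metering module: ivory plastic housing 86 x 62 x 48 mm (x, y, z) with a green display panel on its top and two grey cable glands at its -x end; 100 mm long overall with the glands. This point is the middle of the 100 x 62 mm overall footprint, half-way up (24 mm above its underside; the housing spans x -36 to +50 mm from here). x runs along its length, z up. About 0.25 kg; stands upright and loose on the table. Plain grip from above across its 62 mm width.
- meter_orange_center (a point): Metering module: ivory plastic housing 86 x 62 x 48 mm (x, y, z) with an orange display panel on its top and two grey cable glands at its -x end; 100 mm long overall with the glands. This point is the middle of the 100 x 62 mm overall footprint, half-way up (24 mm above its underside; the housing spans x -36 to +50 mm from here). x runs along its length, z up. About 0.25 kg; stands upright and loose on the table. Plain grip from above across its 62 mm width.
- lamp_center (a point): Test lamp, upright and loose: black round foot 64 mm in diameter and 10 mm high, black socket 42 mm in diameter from 10 to 52 mm up, small white round bulb on top (41 mm in diameter), 80 mm high in all. This point lies on its axis, half-way up (40 mm above the underside), where the black socket can be gripped from above, any way round. z up. About 0.18 kg. (The row of bulbs in white sockets at the back is not part of the job.)
- adapter_center (a point): Plug-in power adapter: white block 54 x 46 x 36 mm (x, y, z) with a blue label on its top and two brass pins at its +x end; 72 mm long overall with the pins. This point is the middle of the 72 x 46 mm overall footprint, half-way up (18 mm above its underside; the white block spans x -36 to +18 mm from here). x along its length, z up. About 0.13 kg, loose. Plain grip from above across its 46 mm width.
- board_green: Test board fixed to the table: pale wooden slab 132 x 96 x 12 mm (x, y, z), with a green rectangular outline of inner size 116 x 78 mm (x, y), line 8 mm wide, painted flat on its top. Origin: centre of the underside; the outline is centred 12 mm above it. x along the board's length, z up.
- board_orange: Test board fixed to the table: pale wooden slab 132 x 96 x 12 mm (x, y, z), with an orange rectangular outline of inner size 116 x 78 mm (x, y), line 8 mm wide, painted flat on its top. Origin: centre of the underside; the outline is centred 12 mm above it. x along the board's length, z up.
- board_black: Test board fixed to the table: pale wooden slab 132 x 96 x 12 mm (x, y, z), with a black round outline of inner diameter 80 mm, line 7 mm wide, painted flat on its top. Origin: centre of the underside; the outline is centred 12 mm above it. x along the board's length, z up.
- board_blue: Test board fixed to the table: pale wooden slab 132 x 96 x 12 mm (x, y, z), with a blue rectangular outline of inner size 88 x 62 mm (x, y), line 8 mm wide, painted flat on its top. Origin: centre of the underside; the outline is centred 12 mm above it. x along the board's length, z up.
- carton_center (a point): Spare-bulb carton, to be left alone: upright white box with a yellow band, 44 x 44 x 70 mm, loose, about 0.12 kg. This point is its centre. (It, the jar and a low grey switch box with a red rocker, 60 x 40 x 29 mm and screwed down, stand between the boards and devices.)
- jar_center (a point): Screw jar, to be left alone: amber glass with a steel cap, 44 mm in diameter and 55 mm high, loose, about 0.15 kg. This point is its centre.
There are look-alikes about, which are no part of the job. What is shaped like the board_orange but pink is not meant. What is shaped like the part that bears adapter_center but pink is not meant.

How it is judged (in metres and radians):
At the end, for the whole second after the job is handed in: Each device's centre is within 13 mm (horizontally) of the centre of its matching outline; it stands flat on the board (within 4 mm in height and 0.1 rad of upright) and at rest; both meters and the adapter lie along their boards' length to within 0.26 rad, either way round (horizontal distance between meter_green_center and board_green below 0.013 m and z of meter_green_center in the frame of board_green below 0.04 m and angle between each of meter_green_center, meter_orange_center, lamp_center, adapter_center's own z axis and vertical below 0.1 rad and linear speed of each of meter_green, meter_orange, lamp, adapter below 0.02 m/s and angle between the x axis of meter_green_center and the x axis of board_green, either way round below 0.26 rad and horizontal distance between meter_orange_center and board_orange below 0.013 m and z of meter_orange_center in the frame of board_orange below 0.04 m and angle between the x axis of meter_orange_center and the x axis of board_orange, either way round below 0.26 rad and horizontal distance between lamp_center and board_black below 0.013 m and z of lamp_center in the frame of board_black below 0.056 m and horizontal distance between adapter_center and board_blue below 0.013 m and z of adapter_center in the frame of board_blue below 0.034 m and angle between the x axis of adapter_center and the x axis of board_blue, either way round below 0.26 rad); the robot touches nothing.
It fails at once if one of the four devices was dropped (it fell more than about 25 mm, untouched by the fingers) ((contact force between the fingers and meter_green below 0.05 N and linear speed of meter_green above 0.7 m/s) or (contact force between the fingers and meter_orange below 0.05 N and linear speed of meter_orange above 0.7 m/s) or (contact force between the fingers and lamp below 0.05 N and linear speed of lamp above 0.7 m/s) or (contact force between the fingers and adapter below 0.05 N and linear speed of adapter above 0.7 m/s)).
It fails at once if the spare-bulb carton or the screw jar was shifted by more than 20 mm (distance of any of carton_center, jar_center from where it was at the start of the episode above 0.02 m).
It also fails if it takes over 128 s, if anything falls off the work surface, if the arm or the gripper's body presses on something with over 40 N, if the wrist force passes 120 N, or if a joint passes its speed limit or range.

## Working session

There is one attempt and no reset: what is moved stays moved. The work goes in short steps, Python scripts to look and compute and a shell command to move; the robot and the scene stay as the last step left them, time stands still between calls to the robot, and variables do not carry over. Pictures are saved under pics/ and viewed, at most 14 in all, crops included, and the job is handed in when it is done.

```bash
ls; mkdir -p pics
python3 - <<'E'
from workcell import telemetry, optics
import cv2,numpy as np
print(telemetry.get_obs())
np.set_printoptions(precision=4,suppress=True)
for n in("top","scene","wrist"):
    c=optics.camera(n); cv2.imwrite(f"pics/{n}0.png",c["color"][...,::-1]); print(n,c["K"],c.get("extrinsics",c.get("mount")))
E
```

```text
pics
{'time': 0.0, 'q': array([7.58035208e+01, 5.00876609e+00, 1.00339918e+01, 9.51003819e+01,
       5.01023097e-04, 9.00002233e+01]), 'qd': array([ 0.06852194,  0.06444319, -0.02262053,  0.0167511 ,  0.02199347,
        0.099074  ]), 'joint_efforts': array([ 1.41149361e-03, -5.20387387e+01,  4.64808011e+01,  1.60074164e-02,
        2.07743383e-04,  8.63203269e-06]), 'ee_pos': array([0.13482471, 0.53296994, 0.23060133]), 'tcp_rot': array([-1.79924844e+02, -5.00729815e-04,  1.65803297e+02]), 'wrist_force': array([-0.53057875,  0.29546083, -0.36236937]), 'torque': array([ 0.02621376, -0.04162683,  0.03602317]), 'grasp_force': 0.0, 'opening': 0.0853929649241007}
top [[376.878    0.     317.6965]
 [  0.     376.878  192.6011]
 [  0.       0.       1.    ]] [[ 0.0268 -0.999   0.037   0.4185]
 [-0.9996 -0.0264  0.011  -0.0034]
 [-0.01   -0.0373 -0.9993  1.1917]
 [ 0.      0.      0.      1.    ]]
scene [[474.4201   0.     315.7838]
 [  0.     474.4201 195.6136]
 [  0.       0.       1.    ]] [[ 0.6365  0.5665 -0.5234  1.1795]
 [ 0.7711 -0.4534  0.447  -0.5959]
 [ 0.0159 -0.6881 -0.7255  1.0809]
 [ 0.      0.      0.      1.    ]]
wrist [[327.3625   0.     321.9546]
 [  0.     327.3625 196.9366]
 [  0.       0.       1.    ]] [[-0.001  -0.9546 -0.298   0.0755]
 [ 1.     -0.001   0.      0.0004]
 [-0.0003 -0.298   0.9546 -0.1429]
 [ 0.      0.      0.      1.    ]]
```

View pics/top0.png

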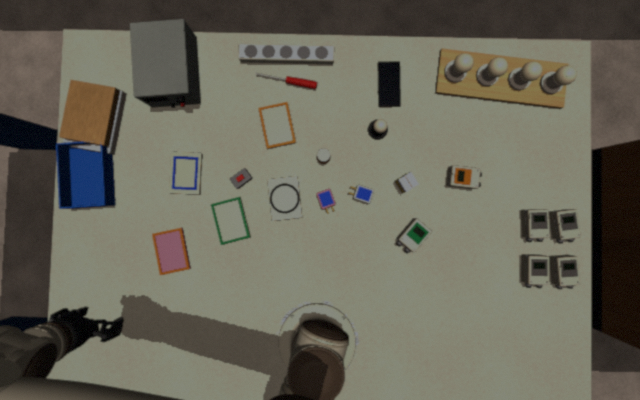

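View pics/scene0.png

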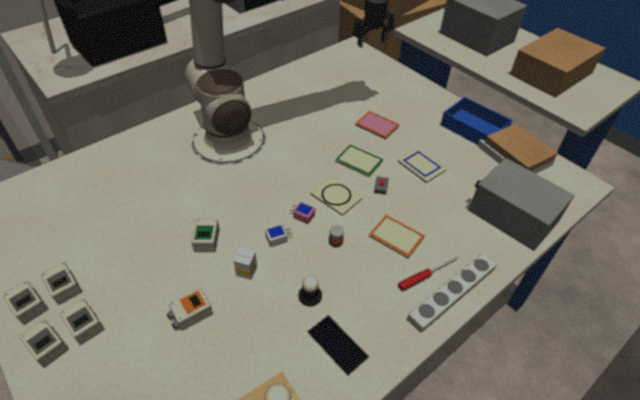

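Candidates (top view pixels):
- **Green meter:** (415,234). The look-alikes are the four grey-display meters around (550,245).
- **Orange meter:** (465,177).
- **Adapter:** the white body with the blue label at (363,194), not the pink-bodied one at (326,199).
- **Lamp:** (378,128), not the bulb row at (510,75).
- **Boards:** green (231,220), orange (277,125), black (285,198) and blue (186,173). The pink one at (171,251) is not meant.
- **Leave alone:** carton (406,183) and jar (323,157).

I'll check this in one close crop and measure.

```bash
cat > h.py <<'E'
import cv2,numpy as np
from scipy.spatial.transform import Rotation as R
from workcell import telemetry, optics
np.set_printoptions(precision=4,suppress=True)
def shot(name):
    o=telemetry.get_obs(); c=optics.camera(name)
    if name=="wrist":
        T=np.eye(4);T[:3,:3]=R.from_euler('xyz',o['tcp_rot'],degrees=True).as_matrix();T[:3,3]=o['ee_pos']
        E=T@c['mount']
    else: E=c['extrinsics']
    return c['color'],c['K'],E
def cast(uv,K,E,z):
    uv=np.atleast_2d(np.array(uv,float)); d=np.c_[uv,np.ones(len(uv))]@np.linalg.inv(K).T@E[:3,:3].T
    return (E[:3,3]+d*((z-E[2,3])/d[:,2])[:,None])[:,:2]
HSV=dict(green=((50,90,30),(90,255,255)),orange=((4,150,110),(20,255,255)),blue=((105,120,60),(128,255,255)))
def blobs(img,col,amin=15):
    h=cv2.cvtColor(img,cv2.COLOR_RGB2HSV)
    m=cv2.inRange(h,*HSV[col])
    if col=="green": m&=cv2.inRange(img,(0,0,0),(255,255,255))
    n,l,s,c=cv2.connectedComponentsWithStats(m,connectivity=8)
    return [(l==i).astype(np.uint8) for i in range(1,n) if s[i,4]>=amin]
def rect(mask,K,E,z):
    "world centre, size, yaw(deg) of long side of mask's hull on plane z"
    c=cv2.findContours(mask,cv2.RETR_EXTERNAL,cv2.CHAIN_APPROX_NONE)[0]
    p=np.vstack([q[:,0] for q in c]); w=cast(p,K,E,z).astype(np.float32)*1000
    (cx,cy),(a,b),t=cv2.minAreaRect(w)
    if a<b:a,b,t=b,a,t+90
    return p.mean(0),np.array([cx,cy]),np.array([a,b]),(t+90)%180-90
E
python3 - <<'E'
from h import *
img,K,E=shot("top")
for c in HSV:
    for m in blobs(img,c): 
        p,w,s,t=rect(m,K,E,.012); print(c,p,w,s,round(t,1))
cv2.imwrite("pics/crop.png",cv2.resize(img[100:270,160:490],None,fx=2.4,fy=2.4,interpolation=cv2.INTER_CUBIC)[...,::-1])
E
```

```text
green [230.0455 220.4621] [368.1006 281.4049] [128.1927  91.2623] 16.2
green [417.1364 232.8409] [ 345.1068 -303.5672] [47.703 45.532] -39.2
orange [276.6077 124.9538] [673.0059 144.9749] [128.8214  90.8854] 13.5
orange [462.463  175.9815] [ 526.173  -441.5127] [46.73   44.0228] -89.2
orange [170.4254 251.0075] [267.421  464.9702] [128.4104  91.7698] 13.4
blue [ 74.224  173.0443] [500.9807 761.0571] [208.5684 147.413 ] 5.7
blue [184.7143 172.4095] [514.0605 430.1873] [100.7526  74.2322] -1.0
blue [363.3846 193.6667] [ 462.6203 -134.0833] [38.519  32.7098] 73.0
blue [325.475 198.175] [444.9087 -15.552 ] [39.9165 34.0765] 22.0
```

View pics/crop.png

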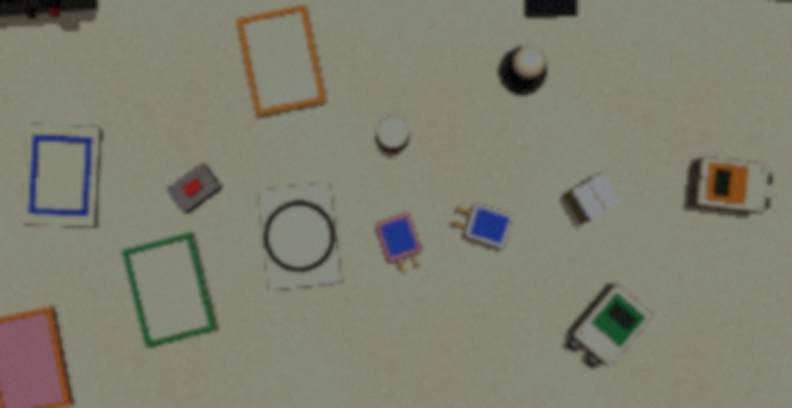

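The crop confirms the choice. The blue-labelled white adapter is at crop (490,226), with its pins to the left. The pink-bodied adapter at (398,238) and the pink board at the lower left are the decoys. The green meter's glands are at (585,350) and the orange meter's at (768,190). Next I turn the tool and fly over the green meter, looking at the boards on the way.

```bash
cat >> h.py <<'E'
def go(x,y,z,yaw,n=10):
    "tool-frame shift (after turning) and turn to reach a tool-down pose"
    o=telemetry.get_obs(); p=o['ee_pos']; r=o['tcp_rot']
    az=-((yaw-r[2]+180)%360-180)
    c,s=np.cos(np.radians(yaw)),np.sin(np.radians(yaw)); d=np.array([x,y,z])-p
    t=np.array([c*d[0]+s*d[1], s*d[0]-c*d[1], -d[2]])
    print("yaw now %.1f turn az %.1f; shift t"%(r[2],az),t,"per row/%d"%n,t/n,"pos",p,"roll/pitch",r[:2])
E
A='{"az":10.3}'; python3 -m handwheel '[{"az":10.3,"jaw":1},{"az":10.3},{"az":10.3},{"az":10.3},{"az":10.3},{"az":10.3},{"az":10.3},{"az":10.3},{"az":10.3},{"az":10.3}]'
python3 -m handwheel '[{"az":10.3},{"az":10.3},{"az":10.3},{"az":10.3},{"az":10.3},{"az":10.3},{"az":10.3},{"az":10.3},{"az":10.3},{"az":10.3}]'
python3 -m handwheel '[{"tx":0.05,"ty":0.014},{"tx":0.05,"ty":0.014},{"tx":0.05,"ty":0.014},{"tx":0.05,"ty":0.014},{"tx":0.05,"ty":0.014},{"tx":0.05,"ty":0.014},{"tx":0.05,"ty":0.014},{"tx":0.05,"ty":0.014},{"tx":0.05,"ty":0.014},{"tx":0.05,"ty":0.014}]'
python3 - <<'E'
from h import *
img,K,E=shot("wrist"); cv2.imwrite("pics/w1.png",img[...,::-1]); go(.345,-.30,.231,-41)
E
```

```text
yaw now 165.8 turn az -153.2; shift t [ 0.7052  0.4909 -0.    ] per row/10 [ 0.0705  0.0491 -0.    ] pos [0.1349 0.5331 0.231 ] roll/pitch [-179.9672   -0.0001]$[0]: bad value
$[0]: bad value
$[0]: bad value
```

View pics/w1.png

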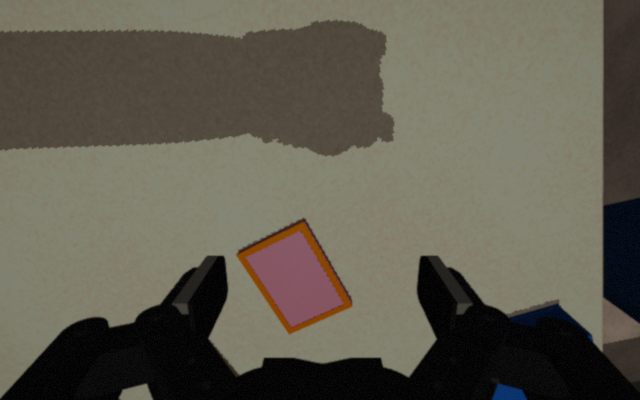

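The image shows the pink decoy board at (295,275), because the arm has not moved: every row needs all its fields. I'll retype the rows.

```bash
python3 -m handwheel '[{"tx":0,"ty":0,"tz":0,"ax":0,"ay":0,"az":10.3,"jaw":1},{"tx":0,"ty":0,"tz":0,"ax":0,"ay":0,"az":10.3,"jaw":1},{"tx":0,"ty":0,"tz":0,"ax":0,"ay":0,"az":10.3,"jaw":1},{"tx":0,"ty":0,"tz":0,"ax":0,"ay":0,"az":10.3,"jaw":1},{"tx":0,"ty":0,"tz":0,"ax":0,"ay":0,"az":10.3,"jaw":1},{"tx":0,"ty":0,"tz":0,"ax":0,"ay":0,"az":10.3,"jaw":1},{"tx":0,"ty":0,"tz":0,"ax":0,"ay":0,"az":10.3,"jaw":1},{"tx":0,"ty":0,"tz":0,"ax":0,"ay":0,"az":10.3,"jaw":1},{"tx":0,"ty":0,"tz":0,"ax":0,"ay":0,"az":10.3,"jaw":1},{"tx":0,"ty":0,"tz":0,"ax":0,"ay":0,"az":10.3,"jaw":1}]'
```

```text
time: 1.5
ee_pos: [0.1907, 0.5124, 0.231]
tcp_rot: [-177.3, 0.2, 68.3]
wrist_force: [0.5, 0.0, -0.0]
opening: 0.0854
grasp_force: 0.0
```

```bash
python3 -m handwheel '[{"tx":0,"ty":0,"tz":0,"ax":0,"ay":0,"az":10.3,"jaw":1},{"tx":0,"ty":0,"tz":0,"ax":0,"ay":0,"az":10.3,"jaw":1},{"tx":0,"ty":0,"tz":0,"ax":0,"ay":0,"az":10.3,"jaw":1},{"tx":0,"ty":0,"tz":0,"ax":0,"ay":0,"az":10.3,"jaw":1},{"tx":0,"ty":0,"tz":0,"ax":0,"ay":0,"az":10.3,"jaw":1},{"tx":0,"ty":0,"tz":0,"ax":0,"ay":0,"az":10.3,"jaw":1},{"tx":0,"ty":0,"tz":0,"ax":0,"ay":0,"az":10.3,"jaw":1},{"tx":0,"ty":0,"tz":0,"ax":0,"ay":0,"az":10.3,"jaw":1},{"tx":0,"ty":0,"tz":0,"ax":0,"ay":0,"az":10.3,"jaw":1},{"tx":0,"ty":0,"tz":0,"ax":0,"ay":0,"az":10.3,"jaw":1}]'
python3 - <<'E'
from h import *
print(telemetry.get_obs()['q']); go(.42,.1,.231,-41)
E
```

```text
time: 2.75
ee_pos: [0.4489, 0.141, 0.2326]
tcp_rot: [-164.3, 18.1, 8.1]
wrist_force: [1.1, -0.6, -0.4]
opening: 0.0853
grasp_force: 0.0
[  8.0005  10.6424  13.0229 110.5172  15.6989 179.9425]
yaw now 8.1 turn az 49.1; shift t [0.0051 0.0498 0.0016] per row/10 [0.0005 0.005  0.0002] pos [0.4489 0.141  0.2326] roll/pitch [-164.2829   18.1212]
```

The turn drove joint 6 to its limit, since q6 = q1 + 180 − yaw. I'll turn back to the yaw branch around +139 and level the tool.

```bash
cat >> h.py <<'E'
def turn(yaw):
    r=R.from_euler('xyz',telemetry.get_obs()['tcp_rot'],degrees=True)
    v=(r.inv()*R.from_euler('xyz',[180,0,yaw],degrees=True)).as_rotvec(degrees=True)
    n=int(np.ceil(abs(v).max()/10)); print("turn",v,"rows",n,v/n)
E
python3 - <<'E'
from h import *
turn(139)
E
```

```text
turn [ -28.8765   -8.4701 -131.112 ] rows 14 [-2.0626 -0.605  -9.3651]
```

```bash
python3 -m handwheel '[{"tx":0,"ty":0,"tz":0,"ax":-2.06,"ay":-0.6,"az":-9.37,"jaw":1},{"tx":0,"ty":0,"tz":0,"ax":-2.06,"ay":-0.6,"az":-9.37,"jaw":1},{"tx":0,"ty":0,"tz":0,"ax":-2.06,"ay":-0.6,"az":-9.37,"jaw":1},{"tx":0,"ty":0,"tz":0,"ax":-2.06,"ay":-0.6,"az":-9.37,"jaw":1},{"tx":0,"ty":0,"tz":0,"ax":-2.06,"ay":-0.6,"az":-9.37,"jaw":1},{"tx":0,"ty":0,"tz":0,"ax":-2.06,"ay":-0.6,"az":-9.37,"jaw":1},{"tx":0,"ty":0,"tz":0,"ax":-2.06,"ay":-0.6,"az":-9.37,"jaw":1},{"tx":0,"ty":0,"tz":0,"ax":-2.06,"ay":-0.6,"az":-9.37,"jaw":1},{"tx":0,"ty":0,"tz":0,"ax":-2.06,"ay":-0.6,"az":-9.37,"jaw":1},{"tx":0,"ty":0,"tz":0,"ax":-2.06,"ay":-0.6,"az":-9.37,"jaw":1}]'
python3 -m handwheel '[{"tx":0,"ty":0,"tz":0,"ax":-2.06,"ay":-0.6,"az":-9.37,"jaw":1},{"tx":0,"ty":0,"tz":0,"ax":-2.06,"ay":-0.6,"az":-9.37,"jaw":1},{"tx":0,"ty":0,"tz":0,"ax":-2.06,"ay":-0.6,"az":-9.37,"jaw":1},{"tx":0,"ty":0,"tz":0,"ax":-2.06,"ay":-0.6,"az":-9.37,"jaw":1},{"tx":0,"ty":0,"tz":-0.025,"ax":0,"ay":0,"az":0,"jaw":1},{"tx":0,"ty":0,"tz":-0.025,"ax":0,"ay":0,"az":0,"jaw":1},{"tx":0,"ty":0,"tz":-0.025,"ax":0,"ay":0,"az":0,"jaw":1},{"tx":0,"ty":0,"tz":-0.025,"ax":0,"ay":0,"az":0,"jaw":1},{"tx":0,"ty":0,"tz":0,"ax":0,"ay":0,"az":0,"jaw":1},{"tx":0,"ty":0,"tz":0,"ax":0,"ay":0,"az":0,"jaw":1}]'
python3 - <<'E'
from h import *
print(telemetry.get_obs()['q']); turn(139); go(.345,-.3,.231,139)
img,K,E=shot("wrist"); cv2.imwrite("pics/w2.png",img[...,::-1])
for c in HSV:
    for m in blobs(img,c,60): 
        p,w,s,t=rect(m,K,E,.012); print(c,p,w,s,round(t,1))
E
```

```text
time: 4.0
ee_pos: [0.4485, 0.1425, 0.2327]
tcp_rot: [-171.7, 0.3, 102.0]
wrist_force: [0.7, 0.5, 0.4]
opening: 0.0854
grasp_force: 0.0
time: 5.25
ee_pos: [0.4484, 0.1423, 0.3321]
tcp_rot: [179.9, -0.0, 139.2]
wrist_force: [-0.5, 0.5, -0.3]
opening: 0.0854
grasp_force: 0.0
[ 17.5788  -2.3556  14.1074 106.4085   0.0478  58.3352]
turn [ 0.0716 -0.0122  0.2437] rows 1 [ 0.0716 -0.0122  0.2437]
yaw now 139.2 turn az 0.2; shift t [-0.2121 -0.4017  0.1011] per row/10 [-0.0212 -0.0402  0.0101] pos [0.4484 0.1423 0.3321] roll/pitch [179.9284  -0.012 ]
green [366.3186  44.9624] [370.2387 281.4922] [131.1288  94.1957] 16.2
green [ 58.0088 294.0175] [ 345.4252 -335.8468] [53.2102 51.2289] -39.6
orange [411.069 250.511] [675.9655 144.4514] [131.3751  93.9221] 13.5
blue [523.4252  45.8061] [516.8204 429.7186] [103.2678  77.519 ] -1.0
blue [237.1023 223.625 ] [449.1545 -27.3292] [43.0432 37.0967] 21.6
blue [185.74 271.04] [ 452.0895 -146.2615] [43.1073 10.8149] 85.0
```

View pics/w2.png

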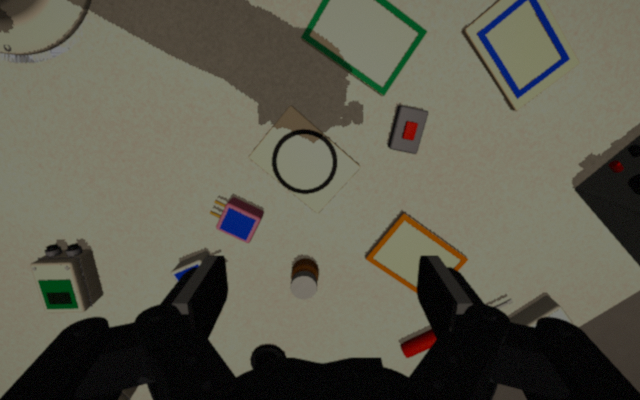

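The wrist view shows all four boards: green ring (366,45), blue (523,46), black circle (304,161) and orange (411,250). Their sizes match the expected outlines. The green meter is at (60,280), the pink adapter at (238,220) and the jar at (304,280). I'll measure the black ring, then go over the green meter.

```bash
python3 - <<'E'
from h import *
img,K,E=shot("wrist"); g=cv2.cvtColor(img,cv2.COLOR_RGB2GRAY); m=np.zeros_like(g); m[125:200,268:342]=(g[125:200,268:342]<45)
n,l,s,_=cv2.connectedComponentsWithStats(m); i=1+s[1:,4].argmax(); print(s[i])
c=cv2.findContours((l==i).astype(np.uint8),cv2.RETR_EXTERNAL,cv2.CHAIN_APPROX_NONE)[0][0][:,0]
print("black",cv2.minEnclosingCircle((cast(c,K,E,.012)*1000).astype(np.float32)))
E
python3 -m handwheel '[{"tx":-0.021,"ty":-0.040,"tz":0,"ax":0,"ay":0,"az":0,"jaw":1},{"tx":-0.021,"ty":-0.040,"tz":0,"ax":0,"ay":0,"az":0,"jaw":1},{"tx":-0.021,"ty":-0.040,"tz":0,"ax":0,"ay":0,"az":0,"jaw":1},{"tx":-0.021,"ty":-0.040,"tz":0,"ax":0,"ay":0,"az":0,"jaw":1},{"tx":-0.021,"ty":-0.040,"tz":0,"ax":0,"ay":0,"az":0,"jaw":1},{"tx":-0.021,"ty":-0.040,"tz":0,"ax":0,"ay":0,"az":0,"jaw":1},{"tx":-0.021,"ty":-0.040,"tz":0,"ax":0,"ay":0,"az":0,"jaw":1},{"tx":-0.021,"ty":-0.040,"tz":0,"ax":0,"ay":0,"az":0,"jaw":1},{"tx":-0.021,"ty":-0.040,"tz":0,"ax":0,"ay":0,"az":0,"jaw":1},{"tx":-0.021,"ty":-0.040,"tz":0,"ax":0,"ay":0,"az":0,"jaw":1}]'
python3 -m handwheel '[{"tx":0,"ty":0,"tz":0.025,"ax":0,"ay":0,"az":0,"jaw":1},{"tx":0,"ty":0,"tz":0.025,"ax":0,"ay":0,"az":0,"jaw":1},{"tx":0,"ty":0,"tz":0,"ax":0,"ay":0,"az":0,"jaw":1},{"tx":0,"ty":0,"tz":0,"ax":0,"ay":0,"az":0,"jaw":1},{"tx":0,"ty":0,"tz":0,"ax":0,"ay":0,"az":0,"jaw":1},{"tx":0,"ty":0,"tz":0,"ax":0,"ay":0,"az":0,"jaw":1},{"tx":0,"ty":0,"tz":0,"ax":0,"ay":0,"az":0,"jaw":1},{"tx":0,"ty":0,"tz":0,"ax":0,"ay":0,"az":0,"jaw":1},{"tx":0,"ty":0,"tz":0,"ax":0,"ay":0,"az":0,"jaw":1},{"tx":0,"ty":0,"tz":0,"ax":0,"ay":0,"az":0,"jaw":1}]'
python3 - <<'E'
from h import *
img,K,E=shot("wrist"); cv2.imwrite("pics/w3.png",img[...,::-1])
for c,z in (("green",.048),("orange",.048),("blue",.036)):
    for m in blobs(img,c,60): 
        p,w,s,t=rect(m,K,E,z); print(c,p,w,s,round(t,1))
E
```

```text
[273 130  64  63 650]
black ((444.39471435546875, 113.5086441040039), 46.21100997924805)
time: 6.6
ee_pos: [0.3456, -0.2991, 0.3314]
tcp_rot: [179.9, -0.0, 139.2]
wrist_force: [0.1, 0.1, -0.8]
opening: 0.0858
grasp_force: 0.0
time: 7.85
ee_pos: [0.3464, -0.2977, 0.2821]
tcp_rot: [179.9, 0.0, 139.2]
wrist_force: [-0.8, 0.8, 0.2]
opening: 0.0854
grasp_force: 0.0
green [325.0688 162.225 ] [ 349.4661 -294.4801] [49.1935 47.1292] -39.6
orange [334.181  321.2381] [ 524.8713 -428.5229] [49.0922 47.598 ] 84.4
blue [573.4696  63.2609] [446.8714 -15.2805] [41.3811 35.4362] 21.9
blue [492.322  144.1356] [ 464.683  -131.3357] [41.3993 35.2036] 73.4
```

View pics/w3.png

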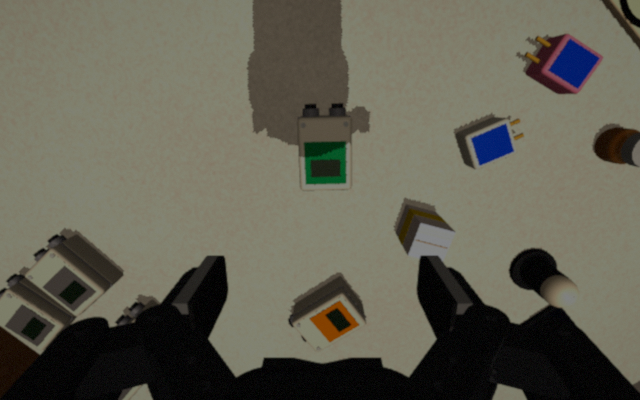

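The green meter fills u 298–352 and v 117–190, with its glands at the top. The orange meter is at (333,320), the adapter at (492,144), the carton at (425,235) and the lamp foot at (533,268). I'll work out the meter geometry from its top-face edges.

Run:
```python
from h import *
img,K,E=shot("wrist"); g=cv2.cvtColor(img,cv2.COLOR_RGB2GRAY).astype(int)
print(g[140:198:1,303].tolist()); print("row188",g[186,290:360].tolist()); print("row135",g[135,290:360].tolist())
a=cast([[325.5,190]],K,E,.048)[0]; d=np.array([.3495,-.2945])
l,r=cast([[299,186],[352,186]],K,E,.048); print("width",np.linalg.norm(l-r)," end",a,"disp to end",np.linalg.norm(a-d),"side yaw",np.degrees(np.arctan2(*(a-d)[::-1])))
u=(a-d)/np.linalg.norm(a-d); c=a-.05*u; print("centre",c); go(c[0],c[1],.012,139.9,6)
```

```text
[81, 80, 72, 68, 67, 71, 72, 73, 73, 74, 76, 79, 78, 79, 79, 77, 85, 111, 128, 128, 129, 129, 129, 129, 129, 128, 128, 130, 128, 129, 130, 129, 129, 129, 130, 130, 129, 130, 130, 131, 130, 130, 130, 130, 130, 131, 130, 129, 128, 120, 112, 119, 126, 126, 126, 128, 127, 128]
row188 [129, 131, 129, 129, 130, 129, 130, 128, 126, 117, 104, 112, 125, 130, 130, 130, 130, 130, 130, 130, 130, 130, 131, 131, 129, 130, 129, 130, 131, 130, 131, 129, 130, 131, 130, 131, 130, 131, 130, 131, 129, 132, 129, 131, 131, 130, 130, 130, 130, 131, 130, 130, 130, 132, 131, 131, 131, 131, 130, 127, 116, 115, 124, 128, 130, 130, 131, 130, 130, 130]
row135 [75, 73, 74, 75, 73, 72, 71, 65, 62, 71, 77, 81, 81, 80, 81, 80, 82, 82, 82, 83, 82, 80, 81, 82, 80, 81, 83, 82, 80, 82, 81, 81, 82, 82, 81, 82, 82, 80, 83, 82, 81, 82, 82, 83, 82, 82, 81, 82, 82, 81, 80, 83, 82, 82, 81, 81, 81, 81, 80, 76, 74, 91, 117, 128, 130, 127, 125, 124, 126, 125]
width 0.06329436582168348  end [ 0.375  -0.3154] disp to end 0.03297119602654327 side yaw -39.300800264275054
centre [ 0.3363 -0.2837]
yaw now 139.2 turn az -0.7; shift t [0.0167 0.0042 0.2702] per row/6 [0.0028 0.0007 0.045 ] pos [ 0.3464 -0.2977  0.2822] roll/pitch [179.8932   0.0094]
```

```bash
python3 -m handwheel '[{"tx":0.0085,"ty":0.002,"tz":0,"ax":0,"ay":0,"az":-0.7,"jaw":1},{"tx":0.0085,"ty":0.002,"tz":0.03,"ax":0,"ay":0,"az":0,"jaw":1},{"tx":0,"ty":0,"tz":0.045,"ax":0,"ay":0,"az":0,"jaw":1},{"tx":0,"ty":0,"tz":0.045,"ax":0,"ay":0,"az":0,"jaw":1},{"tx":0,"ty":0,"tz":0.045,"ax":0,"ay":0,"az":0,"jaw":1},{"tx":0,"ty":0,"tz":0.035,"ax":0,"ay":0,"az":0,"jaw":1},{"tx":0,"ty":0,"tz":0.03,"ax":0,"ay":0,"az":0,"jaw":1},{"tx":0,"ty":0,"tz":0.025,"ax":0,"ay":0,"az":0,"jaw":1},{"tx":0,"ty":0,"tz":0.014,"ax":0,"ay":0,"az":0,"jaw":1},{"tx":0,"ty":0,"tz":0,"ax":0,"ay":0,"az":0,"jaw":1}]' 40
python3 -m handwheel '[{"tx":0,"ty":0,"tz":0,"ax":0,"ay":0,"az":0,"jaw":-1},{"tx":0,"ty":0,"tz":0,"ax":0,"ay":0,"az":0,"jaw":-1},{"tx":0,"ty":0,"tz":0,"ax":0,"ay":0,"az":0,"jaw":-1},{"tx":0,"ty":0,"tz":0,"ax":0,"ay":0,"az":0,"jaw":-1},{"tx":0,"ty":0,"tz":0,"ax":0,"ay":0,"az":0,"jaw":-1},{"tx":0,"ty":0,"tz":0,"ax":0,"ay":0,"az":0,"jaw":-1},{"tx":0,"ty":0,"tz":0,"ax":0,"ay":0,"az":0,"jaw":-1},{"tx":0,"ty":0,"tz":0,"ax":0,"ay":0,"az":0,"jaw":-1},{"tx":0,"ty":0,"tz":0,"ax":0,"ay":0,"az":0,"jaw":-1},{"tx":0,"ty":0,"tz":0,"ax":0,"ay":0,"az":0,"jaw":-1}]' 40
```

```text
time: 9.2
ee_pos: [0.3359, -0.2829, 0.0127]
tcp_rot: [179.9, -0.1, 140.0]
wrist_force: [0.1, -0.3, -0.3]
opening: 0.0854
grasp_force: 0.0
time: 10.45
ee_pos: [0.337, -0.2839, 0.0145]
tcp_rot: [179.9, 0.1, 139.9]
wrist_force: [-1.3, 1.1, 6.1]
opening: 0.0613
grasp_force: 44.9
```

```bash
python3 -m handwheel '[{"tx":0,"ty":0,"tz":-0.03,"ax":0,"ay":0,"az":0,"jaw":-1},{"tx":0,"ty":0,"tz":-0.05,"ax":0,"ay":0,"az":0,"jaw":-1},{"tx":0,"ty":0,"tz":-0.05,"ax":0,"ay":0,"az":0,"jaw":-1},{"tx":0,"ty":0,"tz":-0.05,"ax":0,"ay":0,"az":0,"jaw":-1},{"tx":0,"ty":0,"tz":0,"ax":0,"ay":0,"az":-9.37,"jaw":-1},{"tx":0,"ty":0,"tz":0,"ax":0,"ay":0,"az":-9.37,"jaw":-1},{"tx":0,"ty":0,"tz":0,"ax":0,"ay":0,"az":-9.37,"jaw":-1},{"tx":0,"ty":0,"tz":0,"ax":0,"ay":0,"az":-9.37,"jaw":-1},{"tx":0,"ty":0,"tz":0,"ax":0,"ay":0,"az":-9.37,"jaw":-1},{"tx":0,"ty":0,"tz":0,"ax":0,"ay":0,"az":-9.37,"jaw":-1}]'
python3 - <<'E'
from h import *
go(.37,.2815,.19,196.2,12)
E
```

```text
time: 11.7
ee_pos: [0.3361, -0.2835, 0.1933]
tcp_rot: [179.9, 0.1, -163.5]
wrist_force: [-0.1, 0.0, -2.6]
opening: 0.0617
grasp_force: 45.2
yaw now -163.5 turn az 0.3; shift t [-0.1902  0.5331  0.0033] per row/12 [-0.0158  0.0444  0.0003] pos [ 0.3361 -0.2835  0.1933] roll/pitch [179.9466   0.0938]
```

```bash
python3 -m handwheel '[{"tx":-0.008,"ty":0.022,"tz":0,"ax":0,"ay":0,"az":0.3,"jaw":-1},{"tx":-0.016,"ty":0.044,"tz":0,"ax":0,"ay":0,"az":0,"jaw":-1},{"tx":-0.016,"ty":0.044,"tz":0,"ax":0,"ay":0,"az":0,"jaw":-1},{"tx":-0.016,"ty":0.044,"tz":0,"ax":0,"ay":0,"az":0,"jaw":-1},{"tx":-0.016,"ty":0.044,"tz":0,"ax":0,"ay":0,"az":0,"jaw":-1},{"tx":-0.016,"ty":0.044,"tz":0,"ax":0,"ay":0,"az":0,"jaw":-1},{"tx":-0.016,"ty":0.044,"tz":0,"ax":0,"ay":0,"az":0,"jaw":-1},{"tx":-0.016,"ty":0.044,"tz":0,"ax":0,"ay":0,"az":0,"jaw":-1},{"tx":-0.016,"ty":0.044,"tz":0,"ax":0,"ay":0,"az":0,"jaw":-1},{"tx":-0.016,"ty":0.044,"tz":0,"ax":0,"ay":0,"az":0,"jaw":-1}]'
python3 -m handwheel '[{"tx":-0.016,"ty":0.044,"tz":0,"ax":0,"ay":0,"az":0,"jaw":-1},{"tx":-0.016,"ty":0.044,"tz":0,"ax":0,"ay":0,"az":0,"jaw":-1},{"tx":-0.006,"ty":0.022,"tz":0,"ax":0,"ay":0,"az":0,"jaw":-1},{"tx":0,"ty":0,"tz":0.03,"ax":0,"ay":0,"az":0,"jaw":-1},{"tx":0,"ty":0,"tz":0.03,"ax":0,"ay":0,"az":0,"jaw":-1},{"tx":0,"ty":0,"tz":0.03,"ax":0,"ay":0,"az":0,"jaw":-1},{"tx":0,"ty":0,"tz":0.02,"ax":0,"ay":0,"az":0,"jaw":-1},{"tx":0,"ty":0,"tz":0,"ax":0,"ay":0,"az":0,"jaw":-1},{"tx":0,"ty":0,"tz":0,"ax":0,"ay":0,"az":0,"jaw":-1},{"tx":0,"ty":0,"tz":0,"ax":0,"ay":0,"az":0,"jaw":-1}]'
python3 - <<'E'
from h import *
turn(196.2);go(.37,.2815,.028,196.2,5)
E
```

```text
time: 12.95
ee_pos: [0.3678, 0.1617, 0.1941]
tcp_rot: [180.0, 0.1, -164.1]
wrist_force: [1.2, -0.1, -2.4]
opening: 0.0615
grasp_force: 45.2
time: 14.2
ee_pos: [0.3751, 0.2768, 0.0851]
tcp_rot: [179.9, 0.2, -164.1]
wrist_force: [0.4, -0.2, -2.3]
opening: 0.0614
grasp_force: 45.2
turn [ 0.0854  0.184  -0.338 ] rows 1 [ 0.0854  0.184  -0.338 ]
yaw now -164.1 turn az -0.3; shift t [0.0036 0.0059 0.0571] per row/5 [0.0007 0.0012 0.0114] pos [0.3751 0.2768 0.0851] roll/pitch [179.9141   0.1838]
```

```bash
python3 -m handwheel '[{"tx":0.0036,"ty":0.006,"tz":0.01,"ax":0,"ay":0,"az":-0.3,"jaw":-1},{"tx":0,"ty":0,"tz":0.02,"ax":0,"ay":0,"az":0,"jaw":-1},{"tx":0,"ty":0,"tz":0.015,"ax":0,"ay":0,"az":0,"jaw":-1},{"tx":0,"ty":0,"tz":0.008,"ax":0,"ay":0,"az":0,"jaw":-1},{"tx":0,"ty":0,"tz":0.003,"ax":0,"ay":0,"az":0,"jaw":-1},{"tx":0,"ty":0,"tz":0.0015,"ax":0,"ay":0,"az":0,"jaw":-1},{"tx":0,"ty":0,"tz":0,"ax":0,"ay":0,"az":0,"jaw":-1},{"tx":0,"ty":0,"tz":0,"ax":0,"ay":0,"az":0,"jaw":-1},{"tx":0,"ty":0,"tz":0,"ax":0,"ay":0,"az":0,"jaw":-1},{"tx":0,"ty":0,"tz":0,"ax":0,"ay":0,"az":0,"jaw":-1}]'
```

```text
time: 15.45
ee_pos: [0.3697, 0.2813, 0.0266]
tcp_rot: [179.9, 0.1, -163.8]
wrist_force: [0.6, -0.8, -2.0]
opening: 0.0614
grasp_force: 45.4
```

```bash
python3 -m handwheel '[{"tx":0,"ty":0,"tz":0.001,"ax":0,"ay":0,"az":0,"jaw":-1},{"tx":0,"ty":0,"tz":0,"ax":0,"ay":0,"az":0,"jaw":-1},{"tx":0,"ty":0,"tz":0,"ax":0,"ay":0,"az":0,"jaw":1},{"tx":0,"ty":0,"tz":0,"ax":0,"ay":0,"az":0,"jaw":1},{"tx":0,"ty":0,"tz":0,"ax":0,"ay":0,"az":0,"jaw":1},{"tx":0,"ty":0,"tz":0,"ax":0,"ay":0,"az":0,"jaw":1},{"tx":0,"ty":0,"tz":0,"ax":0,"ay":0,"az":0,"jaw":1},{"tx":0,"ty":0,"tz":0,"ax":0,"ay":0,"az":0,"jaw":1},{"tx":0,"ty":0,"tz":0,"ax":0,"ay":0,"az":0,"jaw":1},{"tx":0,"ty":0,"tz":0,"ax":0,"ay":0,"az":0,"jaw":1}]'
python3 -m handwheel '[{"tx":0,"ty":0,"tz":-0.02,"ax":0,"ay":0,"az":0,"jaw":1},{"tx":0,"ty":0,"tz":-0.05,"ax":0,"ay":0,"az":0,"jaw":1},{"tx":0,"ty":0,"tz":-0.05,"ax":0,"ay":0,"az":0,"jaw":1},{"tx":0,"ty":0,"tz":-0.05,"ax":0,"ay":0,"az":0,"jaw":1},{"tx":0,"ty":0,"tz":-0.05,"ax":0,"ay":0,"az":0,"jaw":1},{"tx":0,"ty":0,"tz":0,"ax":0,"ay":0,"az":0,"jaw":1},{"tx":0,"ty":0,"tz":0,"ax":0,"ay":0,"az":0,"jaw":1},{"tx":0,"ty":0,"tz":0,"ax":0,"ay":0,"az":0,"jaw":1},{"tx":0,"ty":0,"tz":0,"ax":0,"ay":0,"az":0,"jaw":1},{"tx":0,"ty":0,"tz":0,"ax":0,"ay":0,"az":0,"jaw":1}]'
python3 - <<'E'
from h import *
img,K,E=shot("wrist"); cv2.imwrite("pics/w4.png",img[...,::-1])
for z in(.012,.06):
  for m in blobs(img,"green",60): 
    p,w,s,t=rect(m,K,E,z); print(z,p,w,s,round(t,1))
go(.50,-.38,.25,90,20)
E
```

```text
time: 16.7
ee_pos: [0.3696, 0.2813, 0.0254]
tcp_rot: [179.9, 0.1, -163.8]
wrist_force: [0.3, -0.8, 0.0]
opening: 0.0856
grasp_force: 0.0
time: 17.95
ee_pos: [0.3692, 0.2809, 0.2449]
tcp_rot: [180.0, 0.0, -163.8]
wrist_force: [0.1, -0.4, -0.3]
opening: 0.0854
grasp_force: 0.0
0.012 [322.005  150.1868] [370.2307 281.4221] [131.2914  94.1501] 16.3
0.012 [322.1977 187.4011] [398.8299 289.8882] [55.7489 54.4114] 16.1
0.06 [322.005  150.1868] [360.827  278.6632] [114.5224  82.125 ] 16.3
0.06 [322.1977 187.4011] [385.7735 286.048 ] [48.6285 47.4618] 16.1
yaw now -163.8 turn az 106.2; shift t [-0.6609  0.1308 -0.0049] per row/20 [-0.033   0.0065 -0.0002] pos [0.3692 0.2809 0.2451] roll/pitch [179.959    0.0648]
```

View pics/w4.png

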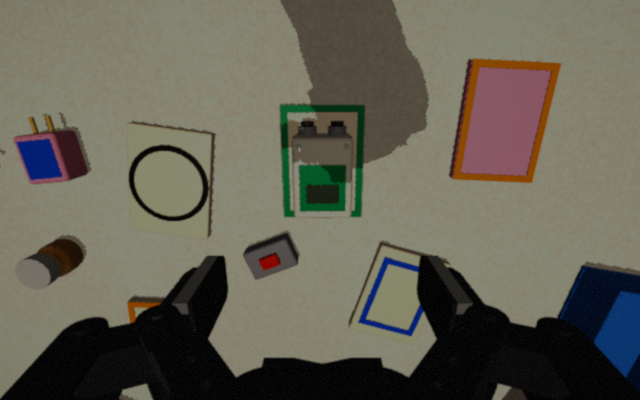

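The green meter sits wholly inside its outline at (322,165), and its centre measures about (369.4, 281.3) mm against (370.2, 281.4) for the outline. Next is the orange meter.

```bash
python3 -m handwheel '[{"tx":0,"ty":0,"tz":0,"ax":0,"ay":0,"az":10.16,"jaw":1},{"tx":0,"ty":0,"tz":0,"ax":0,"ay":0,"az":10.16,"jaw":1},{"tx":0,"ty":0,"tz":0,"ax":0,"ay":0,"az":10.16,"jaw":1},{"tx":0,"ty":0,"tz":0,"ax":0,"ay":0,"az":10.16,"jaw":1},{"tx":0,"ty":0,"tz":0,"ax":0,"ay":0,"az":10.16,"jaw":1},{"tx":0,"ty":0,"tz":0,"ax":0,"ay":0,"az":10.16,"jaw":1},{"tx":0,"ty":0,"tz":0,"ax":0,"ay":0,"az":10.16,"jaw":1},{"tx":0,"ty":0,"tz":0,"ax":0,"ay":0,"az":10.16,"jaw":1},{"tx":0,"ty":0,"tz":0,"ax":0,"ay":0,"az":10.16,"jaw":1},{"tx":0,"ty":0,"tz":0,"ax":0,"ay":0,"az":10.16,"jaw":1}]'
python3 - <<'E'
from h import *
turn(84.4);go(.515,-.44,.25,84.4,18)
E
```

```text
time: 19.25
ee_pos: [0.3693, 0.281, 0.2453]
tcp_rot: [179.9, -0.1, 94.2]
wrist_force: [-0.2, 0.2, -0.4]
opening: 0.0852
grasp_force: 0.0
turn [ 0.071  -0.073   9.8265] rows 1 [ 0.071  -0.073   9.8265]
yaw now 94.2 turn az 9.8; shift t [-0.7033  0.2154 -0.0047] per row/18 [-0.0391  0.012  -0.0003] pos [0.3693 0.281  0.2453] roll/pitch [179.9232  -0.0666]
```

```bash
python3 -m handwheel '[{"tx":0,"ty":0,"tz":0,"ax":0,"ay":0,"az":9.8,"jaw":1},{"tx":-0.039,"ty":0.012,"tz":0,"ax":0,"ay":0,"az":0,"jaw":1},{"tx":-0.039,"ty":0.012,"tz":0,"ax":0,"ay":0,"az":0,"jaw":1},{"tx":-0.039,"ty":0.012,"tz":0,"ax":0,"ay":0,"az":0,"jaw":1},{"tx":-0.039,"ty":0.012,"tz":0,"ax":0,"ay":0,"az":0,"jaw":1},{"tx":-0.039,"ty":0.012,"tz":0,"ax":0,"ay":0,"az":0,"jaw":1},{"tx":-0.039,"ty":0.012,"tz":0,"ax":0,"ay":0,"az":0,"jaw":1},{"tx":-0.039,"ty":0.012,"tz":0,"ax":0,"ay":0,"az":0,"jaw":1},{"tx":-0.039,"ty":0.012,"tz":0,"ax":0,"ay":0,"az":0,"jaw":1},{"tx":-0.039,"ty":0.012,"tz":0,"ax":0,"ay":0,"az":0,"jaw":1}]'
python3 -m handwheel '[{"tx":-0.039,"ty":0.012,"tz":0,"ax":0,"ay":0,"az":0,"jaw":1},{"tx":-0.039,"ty":0.012,"tz":0,"ax":0,"ay":0,"az":0,"jaw":1},{"tx":-0.039,"ty":0.012,"tz":0,"ax":0,"ay":0,"az":0,"jaw":1},{"tx":-0.039,"ty":0.012,"tz":0,"ax":0,"ay":0,"az":0,"jaw":1},{"tx":-0.039,"ty":0.012,"tz":0,"ax":0,"ay":0,"az":0,"jaw":1},{"tx":-0.039,"ty":0.012,"tz":0,"ax":0,"ay":0,"az":0,"jaw":1},{"tx":-0.039,"ty":0.012,"tz":0,"ax":0,"ay":0,"az":0,"jaw":1},{"tx":-0.039,"ty":0.012,"tz":0,"ax":0,"ay":0,"az":0,"jaw":1},{"tx":-0.039,"ty":0.012,"tz":0,"ax":0,"ay":0,"az":0,"jaw":1},{"tx":0,"ty":0,"tz":0,"ax":0,"ay":0,"az":0,"jaw":1}]'
python3 -m handwheel '[{"tx":0,"ty":0,"tz":0,"ax":0,"ay":0,"az":0,"jaw":1},{"tx":0,"ty":0,"tz":0,"ax":0,"ay":0,"az":0,"jaw":1},{"tx":0,"ty":0,"tz":0,"ax":0,"ay":0,"az":0,"jaw":1},{"tx":0,"ty":0,"tz":0,"ax":0,"ay":0,"az":0,"jaw":1},{"tx":0,"ty":0,"tz":0,"ax":0,"ay":0,"az":0,"jaw":1},{"tx":0,"ty":0,"tz":0,"ax":0,"ay":0,"az":0,"jaw":1},{"tx":0,"ty":0,"tz":0,"ax":0,"ay":0,"az":0,"jaw":1},{"tx":0,"ty":0,"tz":0,"ax":0,"ay":0,"az":0,"jaw":1},{"tx":0,"ty":0,"tz":0,"ax":0,"ay":0,"az":0,"jaw":1},{"tx":0,"ty":0,"tz":0,"ax":0,"ay":0,"az":0,"jaw":1}]'
python3 - <<'E'
from h import *
img,K,E=shot("wrist"); cv2.imwrite("pics/w5.png",img[...,::-1])
for m in blobs(img,"orange",60): 
    p,w,s,t=rect(m,K,E,.048); print(p,w,s,round(t,1))
    t=np.radians(t%90 if t%90>45 else t%90+90); c=(w-17*np.array([np.cos(t),np.sin(t)]))/1000
    print(c,np.degrees(t)); go(c[0],c[1],.016,np.degrees(t))
E
```

```text
time: 20.5
ee_pos: [0.4449, -0.0798, 0.2451]
tcp_rot: [179.9, -0.1, 84.8]
wrist_force: [0.7, 0.3, -0.1]
opening: 0.0853
grasp_force: 0.0
time: 21.75
ee_pos: [0.5202, -0.4401, 0.2421]
tcp_rot: [-179.9, -0.2, 84.6]
wrist_force: [1.1, 0.7, -0.5]
opening: 0.0855
grasp_force: 0.0
time: 23.0
ee_pos: [0.5203, -0.4378, 0.2447]
tcp_rot: [179.9, -0.1, 84.8]
wrist_force: [-0.1, 1.4, -0.5]
opening: 0.0854
grasp_force: 0.0
[335.0938 141.1875] [ 536.4014 -408.9358] [26.9455  8.2232] -5.3
[ 0.5348 -0.4259] 84.69430541992188
yaw now 84.8 turn az 0.1; shift t [0.0132 0.0133 0.2287] per row/10 [0.0013 0.0013 0.0229] pos [ 0.5203 -0.4378  0.2447] roll/pitch [179.9295  -0.0832]
[329.4624 178.6667] [ 526.4088 -445.8904] [39.6783 14.2601] -5.3
[ 0.5248 -0.4628] 84.68572235107422
yaw now 84.8 turn az 0.1; shift t [-0.0245  0.0068  0.2287] per row/10 [-0.0025  0.0007  0.0229] pos [ 0.5203 -0.4378  0.2447] roll/pitch [179.9295  -0.0832]
[625.3281 252.7188] [ 860.2908 -566.0533] [34.275   6.3273] 85.8
[ 0.8591 -0.583 ] 85.82247924804688
yaw now 84.8 turn az -1.1; shift t [-0.1202  0.3484  0.2287] per row/10 [-0.012   0.0348  0.0229] pos [ 0.5203 -0.4378  0.2447] roll/pitch [179.9295  -0.0832]
[587.7381 320.4524] [ 830.0442 -657.4383] [27.4232  9.255 ] -61.9
[ 0.838  -0.6724] 118.05122566223145
yaw now 84.8 turn az -33.3; shift t [-0.3565  0.17    0.2287] per row/10 [-0.0357  0.017   0.0229] pos [ 0.5203 -0.4378  0.2447] roll/pitch [179.9295  -0.0832]
```

View pics/w5.png

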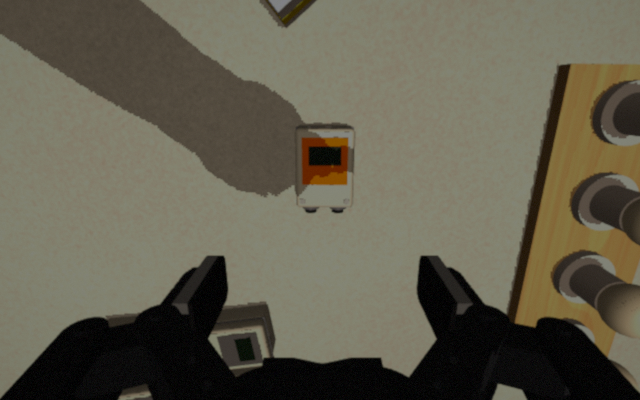

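The orange meter's top face spans u 297–355 and v 127–208, glands at the bottom (v 212), and shadow splits the display mask. I'll use its edges instead.

Run:
```python
from h import *
img,K,E=shot("wrist"); g=cv2.cvtColor(img,cv2.COLOR_RGB2GRAY).astype(int)
print(g[198:216,324].tolist(),g[118:140,340].tolist(),g[195,290:302].tolist(),g[195,348:362].tolist())
t=np.radians(84.7);u=np.array([np.cos(t),np.sin(t)])
d,e,l,r,f=cast([[326.5,161],[326,208],[297,195],[354.5,195],[326,127.5]],K,E,.048)
print(np.linalg.norm(l-r),np.linalg.norm(e-f),d-.017*u,e+.036*u,f-.05*u,"mid",(l+r)/2)
c=(d-.017*u+e+.036*u)/2; go(*c,.016,84.7)
```

```text
[130, 131, 130, 132, 131, 131, 130, 127, 119, 122, 125, 128, 130, 131, 130, 128, 127, 128] [128, 128, 128, 128, 115, 91, 71, 56, 43, 44, 67, 99, 119, 128, 132, 131, 132, 131, 130, 118, 98, 89] [129, 130, 129, 129, 129, 126, 101, 73, 81, 110, 127, 132] [131, 130, 126, 118, 107, 114, 127, 128, 130, 129, 129, 129, 128, 127]
0.0623651655197352 0.08683782761173914 [ 0.5253 -0.4449] [ 0.5251 -0.4441] [ 0.5248 -0.4433] mid [ 0.5228 -0.4651]
yaw now 84.8 turn az 0.1; shift t [-0.0062  0.0055  0.2287] per row/10 [-0.0006  0.0005  0.0229] pos [ 0.5203 -0.4378  0.2447] roll/pitch [179.9307  -0.0825]
```

```bash
python3 -m handwheel '[{"tx":-0.006,"ty":0.0055,"tz":0.02,"ax":0,"ay":0,"az":0,"jaw":1},{"tx":0,"ty":0,"tz":0.04,"ax":0,"ay":0,"az":0,"jaw":1},{"tx":0,"ty":0,"tz":0.045,"ax":0,"ay":0,"az":0,"jaw":1},{"tx":0,"ty":0,"tz":0.04,"ax":0,"ay":0,"az":0,"jaw":1},{"tx":0,"ty":0,"tz":0.03,"ax":0,"ay":0,"az":0,"jaw":1},{"tx":0,"ty":0,"tz":0.025,"ax":0,"ay":0,"az":0,"jaw":1},{"tx":0,"ty":0,"tz":0.015,"ax":0,"ay":0,"az":0,"jaw":1},{"tx":0,"ty":0,"tz":0.013,"ax":0,"ay":0,"az":0,"jaw":1},{"tx":0,"ty":0,"tz":0,"ax":0,"ay":0,"az":0,"jaw":1},{"tx":0,"ty":0,"tz":0,"ax":0,"ay":0,"az":0,"jaw":1}]'
python3 -m handwheel '[{"tx":0,"ty":0,"tz":0,"ax":0,"ay":0,"az":0,"jaw":-1},{"tx":0,"ty":0,"tz":0,"ax":0,"ay":0,"az":0,"jaw":-1},{"tx":0,"ty":0,"tz":0,"ax":0,"ay":0,"az":0,"jaw":-1},{"tx":0,"ty":0,"tz":0,"ax":0,"ay":0,"az":0,"jaw":-1},{"tx":0,"ty":0,"tz":0,"ax":0,"ay":0,"az":0,"jaw":-1},{"tx":0,"ty":0,"tz":0,"ax":0,"ay":0,"az":0,"jaw":-1},{"tx":0,"ty":0,"tz":0,"ax":0,"ay":0,"az":0,"jaw":-1},{"tx":0,"ty":0,"tz":0,"ax":0,"ay":0,"az":0,"jaw":-1},{"tx":0,"ty":0,"tz":0,"ax":0,"ay":0,"az":0,"jaw":-1},{"tx":0,"ty":0,"tz":0,"ax":0,"ay":0,"az":0,"jaw":-1}]'
```

```text
time: 24.35
ee_pos: [0.526, -0.4443, 0.0176]
tcp_rot: [179.9, -0.0, 84.8]
wrist_force: [-0.3, 0.1, 0.5]
opening: 0.0855
grasp_force: 0.0
time: 25.6
ee_pos: [0.5259, -0.4443, 0.0178]
tcp_rot: [179.9, -0.0, 84.8]
wrist_force: [-1.1, 1.2, 6.2]
opening: 0.0614
grasp_force: 45.4
```

```bash
python3 -m handwheel '[{"tx":0,"ty":0,"tz":-0.03,"ax":0,"ay":0,"az":0,"jaw":-1},{"tx":0,"ty":0,"tz":-0.05,"ax":0,"ay":0,"az":0,"jaw":-1},{"tx":0,"ty":0,"tz":-0.05,"ax":0,"ay":0,"az":0,"jaw":-1},{"tx":0,"ty":0,"tz":-0.05,"ax":0,"ay":0,"az":0,"jaw":-1},{"tx":0,"ty":0,"tz":0,"ax":0,"ay":0,"az":-9.88,"jaw":-1},{"tx":0,"ty":0,"tz":0,"ax":0,"ay":0,"az":-9.88,"jaw":-1},{"tx":0,"ty":0,"tz":0,"ax":0,"ay":0,"az":-9.88,"jaw":-1},{"tx":0,"ty":0,"tz":0,"ax":0,"ay":0,"az":-9.88,"jaw":-1},{"tx":0,"ty":0,"tz":0,"ax":0,"ay":0,"az":-9.88,"jaw":-1},{"tx":0,"ty":0,"tz":0,"ax":0,"ay":0,"az":-9.88,"jaw":-1}]'
python3 -m handwheel '[{"tx":0,"ty":0,"tz":0,"ax":0,"ay":0,"az":-9.88,"jaw":-1},{"tx":0,"ty":0,"tz":0,"ax":0,"ay":0,"az":-9.88,"jaw":-1},{"tx":0,"ty":0,"tz":0,"ax":0,"ay":0,"az":-9.88,"jaw":-1},{"tx":0,"ty":0,"tz":0,"ax":0,"ay":0,"az":-9.88,"jaw":-1},{"tx":0,"ty":0,"tz":0,"ax":0,"ay":0,"az":-9.88,"jaw":-1},{"tx":0,"ty":0,"tz":0,"ax":0,"ay":0,"az":0,"jaw":-1},{"tx":0,"ty":0,"tz":0,"ax":0,"ay":0,"az":0,"jaw":-1},{"tx":0,"ty":0,"tz":0,"ax":0,"ay":0,"az":0,"jaw":-1},{"tx":0,"ty":0,"tz":0,"ax":0,"ay":0,"az":0,"jaw":-1},{"tx":0,"ty":0,"tz":0,"ax":0,"ay":0,"az":0,"jaw":-1}]'
python3 - <<'E'
from h import *
turn(193.5);go(.6755,.1445,.2,193.5,14)
E
```

```text
time: 26.85
ee_pos: [0.5253, -0.4441, 0.1962]
tcp_rot: [179.9, -0.0, 144.4]
wrist_force: [-1.3, -0.1, -2.2]
opening: 0.0612
grasp_force: 44.6
time: 28.1
ee_pos: [0.5253, -0.4442, 0.1967]
tcp_rot: [179.9, 0.1, -166.6]
wrist_force: [-0.2, 0.0, -1.7]
opening: 0.061
grasp_force: 44.6
turn [ 0.0543  0.094  -0.0886] rows 1 [ 0.0543  0.094  -0.0886]
yaw now -166.6 turn az -0.1; shift t [-0.2835  0.5374 -0.0033] per row/14 [-0.0202  0.0384 -0.0002] pos [ 0.5253 -0.4442  0.1967] roll/pitch [179.9456   0.094 ]
```

```bash
python3 -m handwheel '[{"tx":-0.010,"ty":0.019,"tz":0,"ax":0,"ay":0,"az":0,"jaw":-1},{"tx":-0.0203,"ty":0.0384,"tz":0,"ax":0,"ay":0,"az":0,"jaw":-1},{"tx":-0.0203,"ty":0.0384,"tz":0,"ax":0,"ay":0,"az":0,"jaw":-1},{"tx":-0.0203,"ty":0.0384,"tz":0,"ax":0,"ay":0,"az":0,"jaw":-1},{"tx":-0.0203,"ty":0.0384,"tz":0,"ax":0,"ay":0,"az":0,"jaw":-1},{"tx":-0.0203,"ty":0.0384,"tz":0,"ax":0,"ay":0,"az":0,"jaw":-1},{"tx":-0.0203,"ty":0.0384,"tz":0,"ax":0,"ay":0,"az":0,"jaw":-1},{"tx":-0.0203,"ty":0.0384,"tz":0,"ax":0,"ay":0,"az":0,"jaw":-1},{"tx":-0.0203,"ty":0.0384,"tz":0,"ax":0,"ay":0,"az":0,"jaw":-1},{"tx":-0.0203,"ty":0.0384,"tz":0,"ax":0,"ay":0,"az":0,"jaw":-1}]'
python3 -m handwheel '[{"tx":-0.0203,"ty":0.0384,"tz":0,"ax":0,"ay":0,"az":0,"jaw":-1},{"tx":-0.0203,"ty":0.0384,"tz":0,"ax":0,"ay":0,"az":0,"jaw":-1},{"tx":-0.0203,"ty":0.0384,"tz":0,"ax":0,"ay":0,"az":0,"jaw":-1},{"tx":-0.0203,"ty":0.0384,"tz":0,"ax":0,"ay":0,"az":0,"jaw":-1},{"tx":-0.010,"ty":0.019,"tz":0,"ax":0,"ay":0,"az":0,"jaw":-1},{"tx":0,"ty":0,"tz":0.02,"ax":0,"ay":0,"az":0,"jaw":-1},{"tx":0,"ty":0,"tz":0.04,"ax":0,"ay":0,"az":0,"jaw":-1},{"tx":0,"ty":0,"tz":0.04,"ax":0,"ay":0,"az":0,"jaw":-1},{"tx":0,"ty":0,"tz":0,"ax":0,"ay":0,"az":0,"jaw":-1},{"tx":0,"ty":0,"tz":0,"ax":0,"ay":0,"az":0,"jaw":-1}]'
python3 - <<'E'
from h import *
turn(193.5);go(.6755,.1445,.03,193.5,5)
E
```

```text
time: 29.35
ee_pos: [0.6278, -0.0423, 0.1976]
tcp_rot: [179.9, 0.1, -166.5]
wrist_force: [0.7, 0.1, -2.0]
opening: 0.0613
grasp_force: 44.6
time: 30.6
ee_pos: [0.6771, 0.1445, 0.0998]
tcp_rot: [179.9, 0.2, -166.6]
wrist_force: [0.2, -0.0, -0.5]
opening: 0.0612
grasp_force: 44.7
turn [ 0.051   0.2027 -0.0672] rows 1 [ 0.051   0.2027 -0.0672]
yaw now -166.6 turn az -0.1; shift t [0.0016 0.0004 0.0698] per row/5 [0.0003 0.0001 0.014 ] pos [0.6771 0.1445 0.0998] roll/pitch [179.9489   0.2027]
```

```bash
python3 -m handwheel '[{"tx":0.0016,"ty":0,"tz":0.015,"ax":0,"ay":0,"az":0,"jaw":-1},{"tx":0,"ty":0,"tz":0.02,"ax":0,"ay":0,"az":0,"jaw":-1},{"tx":0,"ty":0,"tz":0.02,"ax":0,"ay":0,"az":0,"jaw":-1},{"tx":0,"ty":0,"tz":0.009,"ax":0,"ay":0,"az":0,"jaw":-1},{"tx":0,"ty":0,"tz":0.004,"ax":0,"ay":0,"az":0,"jaw":-1},{"tx":0,"ty":0,"tz":0.0015,"ax":0,"ay":0,"az":0,"jaw":-1},{"tx":0,"ty":0,"tz":0,"ax":0,"ay":0,"az":0,"jaw":-1},{"tx":0,"ty":0,"tz":0,"ax":0,"ay":0,"az":0,"jaw":-1},{"tx":0,"ty":0,"tz":0,"ax":0,"ay":0,"az":0,"jaw":-1},{"tx":0,"ty":0,"tz":0,"ax":0,"ay":0,"az":0,"jaw":-1}]'
```

```text
time: 31.85
ee_pos: [0.6752, 0.1441, 0.0298]
tcp_rot: [179.9, 0.1, -166.6]
wrist_force: [-5.1, -1.0, 7.6]
opening: 0.0612
grasp_force: 45.8
```

In contact with the board. Release and retreat, then check.

```bash
python3 -m handwheel '[{"tx":0,"ty":0,"tz":0,"ax":0,"ay":0,"az":0,"jaw":1},{"tx":0,"ty":0,"tz":0,"ax":0,"ay":0,"az":0,"jaw":1},{"tx":0,"ty":0,"tz":0,"ax":0,"ay":0,"az":0,"jaw":1},{"tx":0,"ty":0,"tz":0,"ax":0,"ay":0,"az":0,"jaw":1},{"tx":0,"ty":0,"tz":0,"ax":0,"ay":0,"az":0,"jaw":1},{"tx":0,"ty":0,"tz":-0.02,"ax":0,"ay":0,"az":0,"jaw":1},{"tx":0,"ty":0,"tz":-0.05,"ax":0,"ay":0,"az":0,"jaw":1},{"tx":0,"ty":0,"tz":-0.05,"ax":0,"ay":0,"az":0,"jaw":1},{"tx":0,"ty":0,"tz":-0.05,"ax":0,"ay":0,"az":0,"jaw":1},{"tx":0,"ty":0,"tz":-0.04,"ax":0,"ay":0,"az":0,"jaw":1}]'
python3 -m handwheel '[{"tx":0,"ty":0,"tz":0,"ax":0,"ay":0,"az":0,"jaw":1},{"tx":0,"ty":0,"tz":0,"ax":0,"ay":0,"az":0,"jaw":1},{"tx":0,"ty":0,"tz":0,"ax":0,"ay":0,"az":0,"jaw":1},{"tx":0,"ty":0,"tz":0,"ax":0,"ay":0,"az":0,"jaw":1},{"tx":0,"ty":0,"tz":0,"ax":0,"ay":0,"az":0,"jaw":1},{"tx":0,"ty":0,"tz":0,"ax":0,"ay":0,"az":0,"jaw":1},{"tx":0,"ty":0,"tz":0,"ax":0,"ay":0,"az":0,"jaw":1},{"tx":0,"ty":0,"tz":0,"ax":0,"ay":0,"az":0,"jaw":1},{"tx":0,"ty":0,"tz":0,"ax":0,"ay":0,"az":0,"jaw":1},{"tx":0,"ty":0,"tz":0,"ax":0,"ay":0,"az":0,"jaw":1}]'
python3 - <<'E'
from h import *
img,K,E=shot("wrist"); cv2.imwrite("pics/w6.png",img[...,::-1])
for z in(.012,.06):
  for m in blobs(img,"orange",60): 
    p,w,s,t=rect(m,K,E,z); print(z,p,w,s,round(t,1))
img,K,E=shot("top"); cv2.imwrite("pics/top1.png",img[...,::-1])
E
```

```text
time: 33.1
ee_pos: [0.6748, 0.1438, 0.2425]
tcp_rot: [179.9, 0.3, -166.6]
wrist_force: [0.9, 0.7, 0.1]
opening: 0.0853
grasp_force: 0.0
time: 34.35
ee_pos: [0.675, 0.1439, 0.2382]
tcp_rot: [179.9, 0.1, -166.6]
wrist_force: [-0.1, -0.8, 0.1]
opening: 0.0852
grasp_force: 0.0
0.012 [292.4583 110.2708] [622.9767 100.2575] [40.2202 18.3664] -55.5
0.012 [318.3963 195.2415] [697.6524 149.7551] [94.1061 84.3416] -76.6
0.012 [317.9504 175.7934] [684.8266 146.5713] [53.582  23.6252] -76.6
0.06 [292.4583 110.2708] [620.1683 103.6352] [34.9884 15.9773] -55.5
0.06 [318.3963 195.2415] [685.1302 146.6941] [81.8647 73.3704] -76.6
0.06 [317.9504 175.7934] [673.9728 143.9244] [46.612 20.552] -76.6
```

View pics/w6.png

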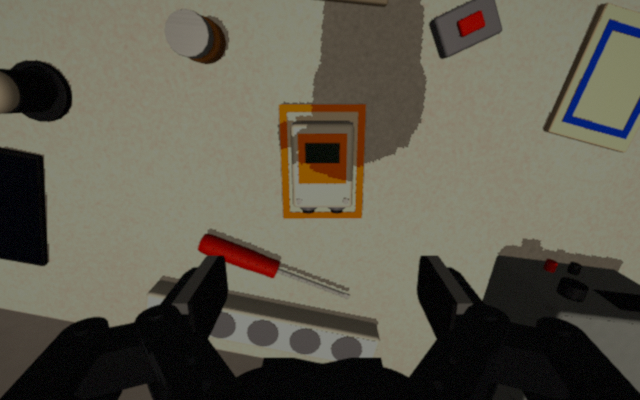

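The orange meter is seated inside the orange outline (281–364, 103–217). The lamp foot is at (42,90). I'll check the orange centre numerically and locate the lamp.

Run:
```python
from h import *
img,K,E=shot("wrist")
t=np.radians(193.4);u=np.array([np.cos(t),np.sin(t)])
print("orange meter",cast([[322.5,158]],K,E,.06)-.017*u)
c=cast([[41,91]],K,E,.008)[0]; print("lamp",c); go(c[0],c[1],.25,193.4)
```

```text
orange meter [[0.6764 0.1451]]
lamp [ 0.6686 -0.1701]
yaw now -166.6 turn az 0.0; shift t [ 0.0789 -0.3039 -0.0118] per row/10 [ 0.0079 -0.0304 -0.0012] pos [0.675  0.1439 0.2382] roll/pitch [179.9429   0.0914]
```

```bash
python3 -m handwheel '[{"tx":0.0079,"ty":-0.0304,"tz":0,"ax":0,"ay":0,"az":0,"jaw":1},{"tx":0.0079,"ty":-0.0304,"tz":0,"ax":0,"ay":0,"az":0,"jaw":1},{"tx":0.0079,"ty":-0.0304,"tz":0,"ax":0,"ay":0,"az":0,"jaw":1},{"tx":0.0079,"ty":-0.0304,"tz":0,"ax":0,"ay":0,"az":0,"jaw":1},{"tx":0.0079,"ty":-0.0304,"tz":0,"ax":0,"ay":0,"az":0,"jaw":1},{"tx":0.0079,"ty":-0.0304,"tz":0,"ax":0,"ay":0,"az":0,"jaw":1},{"tx":0.0079,"ty":-0.0304,"tz":0,"ax":0,"ay":0,"az":0,"jaw":1},{"tx":0.0079,"ty":-0.0304,"tz":0,"ax":0,"ay":0,"az":0,"jaw":1},{"tx":0.0079,"ty":-0.0304,"tz":0,"ax":0,"ay":0,"az":0,"jaw":1},{"tx":0.0079,"ty":-0.0304,"tz":0,"ax":0,"ay":0,"az":0,"jaw":1}]'
python3 -m handwheel '[{"tx":0,"ty":0,"tz":0,"ax":0,"ay":0,"az":0,"jaw":1},{"tx":0,"ty":0,"tz":0,"ax":0,"ay":0,"az":0,"jaw":1},{"tx":0,"ty":0,"tz":0,"ax":0,"ay":0,"az":0,"jaw":1},{"tx":0,"ty":0,"tz":0,"ax":0,"ay":0,"az":0,"jaw":1},{"tx":0,"ty":0,"tz":0,"ax":0,"ay":0,"az":0,"jaw":1},{"tx":0,"ty":0,"tz":0,"ax":0,"ay":0,"az":0,"jaw":1},{"tx":0,"ty":0,"tz":0,"ax":0,"ay":0,"az":0,"jaw":1},{"tx":0,"ty":0,"tz":0,"ax":0,"ay":0,"az":0,"jaw":1},{"tx":0,"ty":0,"tz":0,"ax":0,"ay":0,"az":0,"jaw":1},{"tx":0,"ty":0,"tz":0,"ax":0,"ay":0,"az":0,"jaw":1}]'
python3 - <<'E'
from h import *
img,K,E=shot("wrist"); cv2.imwrite("pics/w7.png",img[60:260,200:440].repeat(2,0).repeat(2,1)[...,::-1])
g=cv2.cvtColor(img,cv2.COLOR_RGB2GRAY); m=(g<40).astype(np.uint8); m[:90]=0;m[245:]=0
n,l,s,c=cv2.connectedComponentsWithStats(m)
for i in range(1,n):
    if s[i,4]>200: print(s[i],c[i])
go(.6686,-.1701,.25,193.4)
E
```

```text
time: 35.75
ee_pos: [0.6687, -0.1712, 0.2378]
tcp_rot: [179.9, 0.1, -166.6]
wrist_force: [0.7, 0.2, -0.6]
opening: 0.0853
grasp_force: 0.0
time: 37.0
ee_pos: [0.6688, -0.1702, 0.2378]
tcp_rot: [179.9, 0.1, -166.6]
wrist_force: [0.3, 0.3, 1.4]
opening: 0.0855
grasp_force: 0.0
[466  99  37  40 802] [480.1858 116.8965]
[ 292  136   54   44 1076] [318.8903 151.7444]
[  0 175 155  70 902] [ 81.5399 203.7772]
[ 243  209   61   36 1752] [271.8105 228.8345]
[593 219  36  17 545] [610.5321 226.989 ]
yaw now -166.6 turn az 0.0; shift t [ 0.0002  0.0001 -0.0123] per row/10 [ 0.      0.     -0.0012] pos [ 0.6688 -0.1702  0.2377] roll/pitch [179.9453   0.0925]
```

View pics/w7.png

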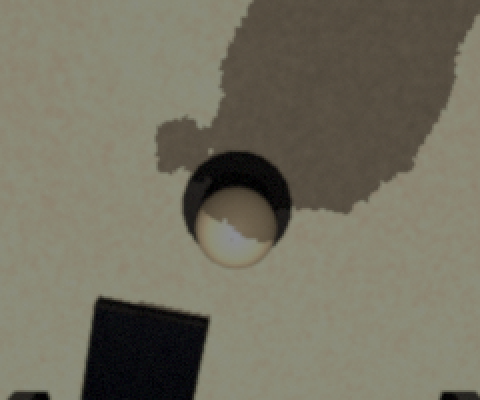

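The lamp's foot spans image u 291–346 and its top edge is at v 135. The bulb is centred at about (318,173). The black pad lies clear, below v 209.

Run:
```python
from h import *
img,K,E=shot("wrist")
a=cast([[318.7,162.5]],K,E,.008)[0]; b=cast([[318.2,173.5]],K,E,.0595)[0]; 
e=cast([[318.7,135.5]],K,E,.010)[0]; t=np.radians(193.4); print(a,b,e-.032*np.array([np.cos(t),np.sin(t)]))
c=(a+b)/2; go(c[0],c[1],.026,193.4)
```

```text
[ 0.6693 -0.1736] [ 0.6701 -0.1735] [ 0.6701 -0.1733]
yaw now -166.6 turn az 0.0; shift t [-0.0001 -0.0035  0.2118] per row/10 [-0.     -0.0004  0.0212] pos [ 0.6688 -0.1702  0.2378] roll/pitch [179.9439   0.0928]
```

```bash
python3 -m handwheel '[{"tx":0,"ty":-0.0035,"tz":0.02,"ax":0,"ay":0,"az":0,"jaw":1},{"tx":0,"ty":0,"tz":0.04,"ax":0,"ay":0,"az":0,"jaw":1},{"tx":0,"ty":0,"tz":0.045,"ax":0,"ay":0,"az":0,"jaw":1},{"tx":0,"ty":0,"tz":0.035,"ax":0,"ay":0,"az":0,"jaw":1},{"tx":0,"ty":0,"tz":0.03,"ax":0,"ay":0,"az":0,"jaw":1},{"tx":0,"ty":0,"tz":0.025,"ax":0,"ay":0,"az":0,"jaw":1},{"tx":0,"ty":0,"tz":0.015,"ax":0,"ay":0,"az":0,"jaw":1},{"tx":0,"ty":0,"tz":0.005,"ax":0,"ay":0,"az":0,"jaw":1},{"tx":0,"ty":0,"tz":0,"ax":0,"ay":0,"az":0,"jaw":1},{"tx":0,"ty":0,"tz":0,"ax":0,"ay":0,"az":0,"jaw":1}]'
python3 -m handwheel '[{"tx":0,"ty":0,"tz":0,"ax":0,"ay":0,"az":0,"jaw":-1},{"tx":0,"ty":0,"tz":0,"ax":0,"ay":0,"az":0,"jaw":-1},{"tx":0,"ty":0,"tz":0,"ax":0,"ay":0,"az":0,"jaw":-1},{"tx":0,"ty":0,"tz":0,"ax":0,"ay":0,"az":0,"jaw":-1},{"tx":0,"ty":0,"tz":0,"ax":0,"ay":0,"az":0,"jaw":-1},{"tx":0,"ty":0,"tz":0,"ax":0,"ay":0,"az":0,"jaw":-1},{"tx":0,"ty":0,"tz":0,"ax":0,"ay":0,"az":0,"jaw":-1},{"tx":0,"ty":0,"tz":0,"ax":0,"ay":0,"az":0,"jaw":-1},{"tx":0,"ty":0,"tz":0,"ax":0,"ay":0,"az":0,"jaw":-1},{"tx":0,"ty":0,"tz":0,"ax":0,"ay":0,"az":0,"jaw":-1}]'
python3 - <<'E'
from h import *
go(.4444,.1135,.22,193.4,8)
E
```

```text
time: 38.35
ee_pos: [0.6705, -0.1734, 0.024]
tcp_rot: [180.0, 0.2, -166.6]
wrist_force: [-0.3, 0.1, 0.2]
opening: 0.0858
grasp_force: 0.0
time: 39.6
ee_pos: [0.6702, -0.1733, 0.0233]
tcp_rot: [180.0, 0.1, -166.6]
wrist_force: [0.3, -0.1, 5.8]
opening: 0.041
grasp_force: 41.0
yaw now -166.6 turn az 0.0; shift t [ 0.1532  0.3313 -0.1967] per row/8 [ 0.0191  0.0414 -0.0246] pos [ 0.6702 -0.1733  0.0233] roll/pitch [179.965   0.138]
```

```bash
python3 -m handwheel '[{"tx":0,"ty":0,"tz":-0.03,"ax":0,"ay":0,"az":0,"jaw":-1},{"tx":0,"ty":0,"tz":-0.05,"ax":0,"ay":0,"az":0,"jaw":-1},{"tx":0,"ty":0,"tz":-0.05,"ax":0,"ay":0,"az":0,"jaw":-1},{"tx":0,"ty":0,"tz":-0.05,"ax":0,"ay":0,"az":0,"jaw":-1},{"tx":0.010,"ty":0.021,"tz":0,"ax":0,"ay":0,"az":0,"jaw":-1},{"tx":0.019,"ty":0.0414,"tz":0,"ax":0,"ay":0,"az":0,"jaw":-1},{"tx":0.019,"ty":0.0414,"tz":0,"ax":0,"ay":0,"az":0,"jaw":-1},{"tx":0.019,"ty":0.0414,"tz":0,"ax":0,"ay":0,"az":0,"jaw":-1},{"tx":0.019,"ty":0.0414,"tz":0,"ax":0,"ay":0,"az":0,"jaw":-1},{"tx":0.019,"ty":0.0414,"tz":0,"ax":0,"ay":0,"az":0,"jaw":-1}]'
python3 -m handwheel '[{"tx":0.019,"ty":0.0414,"tz":0,"ax":0,"ay":0,"az":0,"jaw":-1},{"tx":0.019,"ty":0.0414,"tz":0,"ax":0,"ay":0,"az":0,"jaw":-1},{"tx":0.010,"ty":0.021,"tz":0,"ax":0,"ay":0,"az":0,"jaw":-1},{"tx":0,"ty":0,"tz":0.02,"ax":0,"ay":0,"az":0,"jaw":-1},{"tx":0,"ty":0,"tz":0.04,"ax":0,"ay":0,"az":0,"jaw":-1},{"tx":0,"ty":0,"tz":0.03,"ax":0,"ay":0,"az":0,"jaw":-1},{"tx":0,"ty":0,"tz":0,"ax":0,"ay":0,"az":0,"jaw":-1},{"tx":0,"ty":0,"tz":0,"ax":0,"ay":0,"az":0,"jaw":-1},{"tx":0,"ty":0,"tz":0,"ax":0,"ay":0,"az":0,"jaw":-1},{"tx":0,"ty":0,"tz":0,"ax":0,"ay":0,"az":0,"jaw":-1}]'
python3 - <<'E'
from h import *
turn(193.4);go(.4444,.1135,.035,193.4,8)
E
```

```text
time: 40.85
ee_pos: [0.5132, 0.0248, 0.202]
tcp_rot: [179.9, 0.0, -166.6]
wrist_force: [-0.3, 1.1, -0.7]
opening: 0.0407
grasp_force: 41.1
time: 42.1
ee_pos: [0.4443, 0.1138, 0.1138]
tcp_rot: [179.9, 0.2, -166.6]
wrist_force: [0.1, -0.5, -1.9]
opening: 0.0409
grasp_force: 41.1
turn [0.0545 0.1721 0.0401] rows 1 [0.0545 0.1721 0.0401]
yaw now -166.6 turn az 0.0; shift t [-0.     -0.0003  0.0788] per row/8 [-0.     -0.      0.0098] pos [0.4443 0.1138 0.1138] roll/pitch [179.9456   0.1721]
```

```bash
python3 -m handwheel '[{"tx":0,"ty":0,"tz":0.015,"ax":0,"ay":0,"az":0,"jaw":-1},{"tx":0,"ty":0,"tz":0.025,"ax":0,"ay":0,"az":0,"jaw":-1},{"tx":0,"ty":0,"tz":0.02,"ax":0,"ay":0,"az":0,"jaw":-1},{"tx":0,"ty":0,"tz":0.012,"ax":0,"ay":0,"az":0,"jaw":-1},{"tx":0,"ty":0,"tz":0.004,"ax":0,"ay":0,"az":0,"jaw":-1},{"tx":0,"ty":0,"tz":0.0015,"ax":0,"ay":0,"az":0,"jaw":-1},{"tx":0,"ty":0,"tz":0.001,"ax":0,"ay":0,"az":0,"jaw":-1},{"tx":0,"ty":0,"tz":0,"ax":0,"ay":0,"az":0,"jaw":-1},{"tx":0,"ty":0,"tz":0,"ax":0,"ay":0,"az":0,"jaw":-1},{"tx":0,"ty":0,"tz":0,"ax":0,"ay":0,"az":0,"jaw":-1}]'
```

```text
time: 43.35
ee_pos: [0.4443, 0.1139, 0.0352]
tcp_rot: [179.9, 0.2, -166.6]
wrist_force: [-2.8, 0.2, 4.5]
opening: 0.0411
grasp_force: 41.6
```

```bash
python3 -m handwheel '[{"tx":0,"ty":0,"tz":0,"ax":0,"ay":0,"az":0,"jaw":1},{"tx":0,"ty":0,"tz":0,"ax":0,"ay":0,"az":0,"jaw":1},{"tx":0,"ty":0,"tz":0,"ax":0,"ay":0,"az":0,"jaw":1},{"tx":0,"ty":0,"tz":0,"ax":0,"ay":0,"az":0,"jaw":1},{"tx":0,"ty":0,"tz":0,"ax":0,"ay":0,"az":0,"jaw":1},{"tx":0,"ty":0,"tz":-0.02,"ax":0,"ay":0,"az":0,"jaw":1},{"tx":0,"ty":0,"tz":-0.05,"ax":0,"ay":0,"az":0,"jaw":1},{"tx":0,"ty":0,"tz":-0.05,"ax":0,"ay":0,"az":0,"jaw":1},{"tx":0,"ty":0,"tz":-0.05,"ax":0,"ay":0,"az":0,"jaw":1},{"tx":0,"ty":0,"tz":-0.04,"ax":0,"ay":0,"az":0,"jaw":1}]'
python3 -m handwheel '[{"tx":0,"ty":0,"tz":0,"ax":0,"ay":0,"az":-10,"jaw":1},{"tx":0,"ty":0,"tz":0,"ax":0,"ay":0,"az":-10,"jaw":1},{"tx":0,"ty":0,"tz":0,"ax":0,"ay":0,"az":-10,"jaw":1},{"tx":0,"ty":0,"tz":0,"ax":0,"ay":0,"az":-10,"jaw":1},{"tx":0,"ty":0,"tz":0,"ax":0,"ay":0,"az":-10,"jaw":1},{"tx":0,"ty":0,"tz":0,"ax":0,"ay":0,"az":-10,"jaw":1},{"tx":0,"ty":0,"tz":0,"ax":0,"ay":0,"az":0,"jaw":1},{"tx":0,"ty":0,"tz":0,"ax":0,"ay":0,"az":0,"jaw":1},{"tx":0,"ty":0,"tz":0,"ax":0,"ay":0,"az":0,"jaw":1},{"tx":0,"ty":0,"tz":0,"ax":0,"ay":0,"az":0,"jaw":1}]'
python3 - <<'E'
from h import *
img,K,E=shot("wrist"); cv2.imwrite("pics/w8.png",img[...,::-1])
for m in blobs(img,"blue",60): 
    p,w,s,t=rect(m,K,E,.036); print(p,w,s,round(t,1))
turn(253.4);go(.4647,-.125,.25,253.4,8)
E
```

```text
time: 44.6
ee_pos: [0.4437, 0.1136, 0.2465]
tcp_rot: [179.9, 0.2, -166.6]
wrist_force: [1.3, 0.2, -1.1]
opening: 0.0852
grasp_force: 0.0
time: 45.85
ee_pos: [0.4436, 0.1136, 0.2443]
tcp_rot: [-180.0, 0.1, -106.6]
wrist_force: [0.2, -0.3, -0.9]
opening: 0.0853
grasp_force: 0.0
[282.3226  43.0645] [446.4011 -15.72  ] [41.471  35.4586] 21.7
turn [-0.0554  0.0921 -0.0071] rows 1 [-0.0554  0.0921 -0.0071]
yaw now -106.6 turn az -0.0; shift t [ 0.2226 -0.0883 -0.0057] per row/8 [ 0.0278 -0.011  -0.0007] pos [0.4437 0.1135 0.2443] roll/pitch [-179.9446    0.0921]
```

View pics/w8.png

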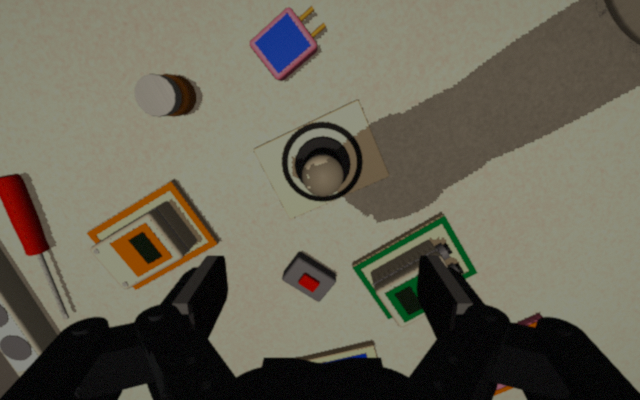

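The lamp stands inside the black ring at (322,160), and the orange and green meters are still in place. On to the adapter.

```bash
python3 -m handwheel '[{"tx":0.014,"ty":-0.0055,"tz":0,"ax":0,"ay":0,"az":0,"jaw":1},{"tx":0.0278,"ty":-0.011,"tz":0,"ax":0,"ay":0,"az":0,"jaw":1},{"tx":0.0278,"ty":-0.011,"tz":0,"ax":0,"ay":0,"az":0,"jaw":1},{"tx":0.0278,"ty":-0.011,"tz":0,"ax":0,"ay":0,"az":0,"jaw":1},{"tx":0.0278,"ty":-0.011,"tz":0,"ax":0,"ay":0,"az":0,"jaw":1},{"tx":0.0278,"ty":-0.011,"tz":0,"ax":0,"ay":0,"az":0,"jaw":1},{"tx":0.0278,"ty":-0.011,"tz":0,"ax":0,"ay":0,"az":0,"jaw":1},{"tx":0.0278,"ty":-0.011,"tz":0,"ax":0,"ay":0,"az":0,"jaw":1},{"tx":0.014,"ty":-0.0055,"tz":0,"ax":0,"ay":0,"az":0,"jaw":1},{"tx":0,"ty":0,"tz":0,"ax":0,"ay":0,"az":0,"jaw":1}]'
python3 -m handwheel '[{"tx":0,"ty":0,"tz":0,"ax":0,"ay":0,"az":0,"jaw":1},{"tx":0,"ty":0,"tz":0,"ax":0,"ay":0,"az":0,"jaw":1},{"tx":0,"ty":0,"tz":0,"ax":0,"ay":0,"az":0,"jaw":1},{"tx":0,"ty":0,"tz":0,"ax":0,"ay":0,"az":0,"jaw":1},{"tx":0,"ty":0,"tz":0,"ax":0,"ay":0,"az":0,"jaw":1},{"tx":0,"ty":0,"tz":0,"ax":0,"ay":0,"az":0,"jaw":1},{"tx":0,"ty":0,"tz":0,"ax":0,"ay":0,"az":0,"jaw":1},{"tx":0,"ty":0,"tz":0,"ax":0,"ay":0,"az":0,"jaw":1},{"tx":0,"ty":0,"tz":0,"ax":0,"ay":0,"az":0,"jaw":1},{"tx":0,"ty":0,"tz":0,"ax":0,"ay":0,"az":0,"jaw":1}]'
python3 - <<'E'
from h import *
img,K,E=shot("wrist"); cv2.imwrite("pics/w9.png",img[70:270,200:440].repeat(2,0).repeat(2,1)[...,::-1])
for m in blobs(img,"blue",60): 
    p,w,s,t=rect(m,K,E,.036); print(p,w,s,round(t,1))
go(.4647,-.125,.02,253.4,8)
E
```

```text
time: 47.15
ee_pos: [0.4644, -0.1257, 0.2439]
tcp_rot: [-180.0, 0.1, -106.7]
wrist_force: [0.2, 0.4, -0.5]
opening: 0.0857
grasp_force: 0.0
time: 48.4
ee_pos: [0.4646, -0.1249, 0.244]
tcp_rot: [-179.9, 0.1, -106.6]
wrist_force: [-0.5, -0.5, -0.2]
opening: 0.0855
grasp_force: 0.0
[321.3407 160.8667] [ 464.396  -131.4017] [40.0895 34.3327] 74.2
[364.0104 249.7188] [446.5869 -15.2304] [41.2804 35.224 ] 21.5
yaw now -106.6 turn az 0.0; shift t [ 0.0001 -0.0001  0.224 ] per row/8 [ 0.    -0.     0.028] pos [ 0.4646 -0.1249  0.244 ] roll/pitch [-179.9465    0.0932]
```

View pics/w9.png

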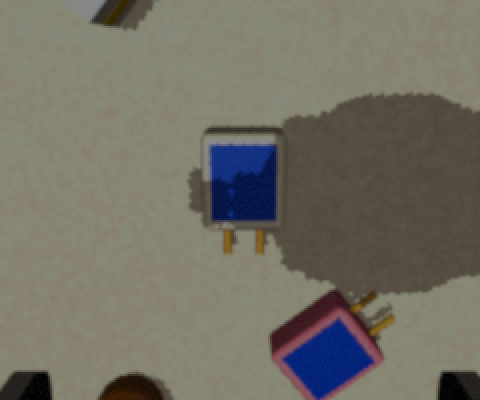

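The adapter's block spans crop u 204–284 and v 133–228, pins downward. The pink decoy is clear of the finger paths (about 40 mm).

Run:
```python
from h import *
img,K,E=shot("wrist"); t=np.radians(73.6);u=np.array([np.cos(t),np.sin(t)])
a,b,l,r=cast([[322,160.3],[322,184],[302,175],[342,175]],K,E,.036); print(a+.009*u,b+.0*u-.018*u,.4644+.009*u[0],-.1314+.009*u[1],np.linalg.norm(l-r))
c=a+.009*u; go(*c,.008,253.4)
```

```text
[ 0.4658 -0.1236] [ 0.4658 -0.124 ] 0.4669410731115859 -0.12276617422913948 0.04400717556549059
yaw now -106.6 turn az 0.0; shift t [-0.0016 -0.0008  0.2361] per row/10 [-0.0002 -0.0001  0.0236] pos [ 0.4646 -0.1249  0.2441] roll/pitch [-179.9461    0.0938]
```

```bash
python3 -m handwheel '[{"tx":-0.0015,"ty":-0.001,"tz":0.02,"ax":0,"ay":0,"az":0,"jaw":1},{"tx":0,"ty":0,"tz":0.04,"ax":0,"ay":0,"az":0,"jaw":1},{"tx":0,"ty":0,"tz":0.045,"ax":0,"ay":0,"az":0,"jaw":1},{"tx":0,"ty":0,"tz":0.04,"ax":0,"ay":0,"az":0,"jaw":1},{"tx":0,"ty":0,"tz":0.035,"ax":0,"ay":0,"az":0,"jaw":1},{"tx":0,"ty":0,"tz":0.025,"ax":0,"ay":0,"az":0,"jaw":1},{"tx":0,"ty":0,"tz":0.02,"ax":0,"ay":0,"az":0,"jaw":1},{"tx":0,"ty":0,"tz":0.011,"ax":0,"ay":0,"az":0,"jaw":1},{"tx":0,"ty":0,"tz":0,"ax":0,"ay":0,"az":0,"jaw":1},{"tx":0,"ty":0,"tz":0,"ax":0,"ay":0,"az":0,"jaw":1}]'
python3 -m handwheel '[{"tx":0,"ty":0,"tz":0,"ax":0,"ay":0,"az":0,"jaw":-1},{"tx":0,"ty":0,"tz":0,"ax":0,"ay":0,"az":0,"jaw":-1},{"tx":0,"ty":0,"tz":0,"ax":0,"ay":0,"az":0,"jaw":-1},{"tx":0,"ty":0,"tz":0,"ax":0,"ay":0,"az":0,"jaw":-1},{"tx":0,"ty":0,"tz":0,"ax":0,"ay":0,"az":0,"jaw":-1},{"tx":0,"ty":0,"tz":0,"ax":0,"ay":0,"az":0,"jaw":-1},{"tx":0,"ty":0,"tz":0,"ax":0,"ay":0,"az":0,"jaw":-1},{"tx":0,"ty":0,"tz":0,"ax":0,"ay":0,"az":0,"jaw":-1},{"tx":0,"ty":0,"tz":0,"ax":0,"ay":0,"az":0,"jaw":-1},{"tx":0,"ty":0,"tz":0,"ax":0,"ay":0,"az":0,"jaw":-1}]'
```

```text
time: 49.75
ee_pos: [0.4668, -0.1236, 0.0089]
tcp_rot: [-179.9, 0.1, -106.6]
wrist_force: [-0.4, 1.4, 0.7]
opening: 0.0853
grasp_force: 0.0
time: 51.0
ee_pos: [0.4667, -0.1235, 0.0086]
tcp_rot: [-179.9, 0.1, -106.6]
wrist_force: [-0.8, 0.7, 6.0]
opening: 0.0451
grasp_force: 42.0
```

```bash
python3 -m handwheel '[{"tx":0,"ty":0,"tz":-0.03,"ax":0,"ay":0,"az":0,"jaw":-1},{"tx":0,"ty":0,"tz":-0.05,"ax":0,"ay":0,"az":0,"jaw":-1},{"tx":0,"ty":0,"tz":-0.05,"ax":0,"ay":0,"az":0,"jaw":-1},{"tx":0,"ty":0,"tz":-0.05,"ax":0,"ay":0,"az":0,"jaw":-1},{"tx":0,"ty":0,"tz":-0.02,"ax":0,"ay":0,"az":9.3,"jaw":-1},{"tx":0,"ty":0,"tz":0,"ax":0,"ay":0,"az":9.3,"jaw":-1},{"tx":0,"ty":0,"tz":0,"ax":0,"ay":0,"az":9.3,"jaw":-1},{"tx":0,"ty":0,"tz":0,"ax":0,"ay":0,"az":9.3,"jaw":-1},{"tx":0,"ty":0,"tz":0,"ax":0,"ay":0,"az":9.3,"jaw":-1},{"tx":0,"ty":0,"tz":0,"ax":0,"ay":0,"az":9.3,"jaw":-1}]'
python3 -m handwheel '[{"tx":0,"ty":0,"tz":0,"ax":0,"ay":0,"az":9.3,"jaw":-1},{"tx":0,"ty":0,"tz":0,"ax":0,"ay":0,"az":9.3,"jaw":-1},{"tx":0,"ty":0,"tz":0,"ax":0,"ay":0,"az":0,"jaw":-1},{"tx":0,"ty":0,"tz":0,"ax":0,"ay":0,"az":0,"jaw":-1},{"tx":0,"ty":0,"tz":0,"ax":0,"ay":0,"az":0,"jaw":-1},{"tx":0,"ty":0,"tz":0,"ax":0,"ay":0,"az":0,"jaw":-1},{"tx":0,"ty":0,"tz":0,"ax":0,"ay":0,"az":0,"jaw":-1},{"tx":0,"ty":0,"tz":0,"ax":0,"ay":0,"az":0,"jaw":-1},{"tx":0,"ty":0,"tz":0,"ax":0,"ay":0,"az":0,"jaw":-1},{"tx":0,"ty":0,"tz":0,"ax":0,"ay":0,"az":0,"jaw":-1}]'
python3 - <<'E'
from h import *
turn(179);go(.5165,.43,.2,179,14)
E
```

```text
time: 52.25
ee_pos: [0.4658, -0.1236, 0.2075]
tcp_rot: [179.9, 0.1, -162.7]
wrist_force: [0.1, 0.5, -1.4]
opening: 0.0452
grasp_force: 41.4
time: 53.5
ee_pos: [0.466, -0.1237, 0.2081]
tcp_rot: [179.9, 0.1, 179.0]
wrist_force: [-0.3, 0.3, -0.7]
opening: 0.0455
grasp_force: 41.4
turn [0.0764 0.0763 0.0442] rows 1 [0.0764 0.0763 0.0442]
yaw now 179.0 turn az 0.0; shift t [-0.0408  0.5545  0.0081] per row/14 [-0.0029  0.0396  0.0006] pos [ 0.466  -0.1237  0.2081] roll/pitch [179.9236   0.0763]
```

```bash
python3 -m handwheel '[{"tx":-0.0015,"ty":0.02,"tz":0,"ax":0,"ay":0,"az":0,"jaw":-1},{"tx":-0.0029,"ty":0.0396,"tz":0,"ax":0,"ay":0,"az":0,"jaw":-1},{"tx":-0.0029,"ty":0.0396,"tz":0,"ax":0,"ay":0,"az":0,"jaw":-1},{"tx":-0.0029,"ty":0.0396,"tz":0,"ax":0,"ay":0,"az":0,"jaw":-1},{"tx":-0.0029,"ty":0.0396,"tz":0,"ax":0,"ay":0,"az":0,"jaw":-1},{"tx":-0.0029,"ty":0.0396,"tz":0,"ax":0,"ay":0,"az":0,"jaw":-1},{"tx":-0.0029,"ty":0.0396,"tz":0,"ax":0,"ay":0,"az":0,"jaw":-1},{"tx":-0.0029,"ty":0.0396,"tz":0,"ax":0,"ay":0,"az":0,"jaw":-1},{"tx":-0.0029,"ty":0.0396,"tz":0,"ax":0,"ay":0,"az":0,"jaw":-1},{"tx":-0.0029,"ty":0.0396,"tz":0,"ax":0,"ay":0,"az":0,"jaw":-1}]'
python3 -m handwheel '[{"tx":-0.0029,"ty":0.0396,"tz":0,"ax":0,"ay":0,"az":0,"jaw":-1},{"tx":-0.0029,"ty":0.0396,"tz":0,"ax":0,"ay":0,"az":0,"jaw":-1},{"tx":-0.0029,"ty":0.0396,"tz":0,"ax":0,"ay":0,"az":0,"jaw":-1},{"tx":-0.0029,"ty":0.0396,"tz":0,"ax":0,"ay":0,"az":0,"jaw":-1},{"tx":-0.0015,"ty":0.02,"tz":0,"ax":0,"ay":0,"az":0,"jaw":-1},{"tx":0,"ty":0,"tz":0.03,"ax":0,"ay":0,"az":0,"jaw":-1},{"tx":0,"ty":0,"tz":0.04,"ax":0,"ay":0,"az":0,"jaw":-1},{"tx":0,"ty":0,"tz":0.03,"ax":0,"ay":0,"az":0,"jaw":-1},{"tx":0,"ty":0,"tz":0,"ax":0,"ay":0,"az":0,"jaw":-1},{"tx":0,"ty":0,"tz":0,"ax":0,"ay":0,"az":0,"jaw":-1}]'
python3 - <<'E'
from h import *
img,K,E=shot("wrist")
for m in blobs(img,"blue",60): 
  for z in (.012,.135):
    p,w,s,t=rect(m,K,E,z); print(z,p,w,s,round(t,1))
turn(179);go(.5165,.43,.0205,179,14)
E
```

```text
time: 54.75
ee_pos: [0.4999, 0.2536, 0.2086]
tcp_rot: [179.9, 0.1, 179.1]
wrist_force: [0.8, -0.2, -1.2]
opening: 0.0451
grasp_force: 41.6
time: 56.0
ee_pos: [0.5165, 0.4308, 0.1104]
tcp_rot: [179.9, 0.1, 179.0]
wrist_force: [-0.2, -0.7, -0.4]
opening: 0.0454
grasp_force: 41.5
0.012 [621.1564 144.5024] [488.0742 653.2521] [157.1867   2.5867] 5.4
0.135 [621.1564 144.5024] [463.8915 540.3806] [76.997  1.267] 5.4
0.012 [317.1019 150.3287] [491.5876 429.6496] [77.4905 53.2753] 89.0
0.135 [317.1019 150.3287] [465.6125 430.8502] [37.9583 26.0966] 89.0
0.012 [322.0304 269.4724] [582.7833 430.2199] [87.4323 74.8131] -1.1
0.135 [322.0304 269.4724] [510.2842 431.1295] [42.8281 36.6468] -1.1
turn [0.1704 0.1874 0.0408] rows 1 [0.1704 0.1874 0.0408]
yaw now 179.0 turn az 0.0; shift t [ 0.0002 -0.001   0.0904] per row/14 [ 0.     -0.0001  0.0065] pos [0.5167 0.431  0.1109] roll/pitch [179.8297   0.1875]
```

```bash
python3 -m handwheel '[{"tx":0,"ty":-0.001,"tz":0.015,"ax":0,"ay":0,"az":0,"jaw":-1},{"tx":0,"ty":0,"tz":0.03,"ax":0,"ay":0,"az":0,"jaw":-1},{"tx":0,"ty":0,"tz":0.025,"ax":0,"ay":0,"az":0,"jaw":-1},{"tx":0,"ty":0,"tz":0.012,"ax":0,"ay":0,"az":0,"jaw":-1},{"tx":0,"ty":0,"tz":0.005,"ax":0,"ay":0,"az":0,"jaw":-1},{"tx":0,"ty":0,"tz":0.002,"ax":0,"ay":0,"az":0,"jaw":-1},{"tx":0,"ty":0,"tz":0.001,"ax":0,"ay":0,"az":0,"jaw":-1},{"tx":0,"ty":0,"tz":0,"ax":0,"ay":0,"az":0,"jaw":-1},{"tx":0,"ty":0,"tz":0,"ax":0,"ay":0,"az":0,"jaw":-1},{"tx":0,"ty":0,"tz":0,"ax":0,"ay":0,"az":0,"jaw":-1}]'
```

```text
time: 57.3
ee_pos: [0.5165, 0.4298, 0.0207]
tcp_rot: [179.9, 0.2, 179.0]
wrist_force: [-3.6, -3.3, 5.7]
opening: 0.0451
grasp_force: 42.3
```

Contact. Release, retreat and look.

```bash
python3 -m handwheel '[{"tx":0,"ty":0,"tz":0,"ax":0,"ay":0,"az":0,"jaw":1},{"tx":0,"ty":0,"tz":0,"ax":0,"ay":0,"az":0,"jaw":1},{"tx":0,"ty":0,"tz":0,"ax":0,"ay":0,"az":0,"jaw":1},{"tx":0,"ty":0,"tz":0,"ax":0,"ay":0,"az":0,"jaw":1},{"tx":0,"ty":0,"tz":0,"ax":0,"ay":0,"az":0,"jaw":1},{"tx":0,"ty":0,"tz":-0.02,"ax":0,"ay":0,"az":0,"jaw":1},{"tx":0,"ty":0,"tz":-0.05,"ax":0,"ay":0,"az":0,"jaw":1},{"tx":0,"ty":0,"tz":-0.05,"ax":0,"ay":0,"az":0,"jaw":1},{"tx":0,"ty":0,"tz":-0.05,"ax":0,"ay":0,"az":0,"jaw":1},{"tx":0,"ty":0,"tz":-0.05,"ax":0,"ay":0,"az":0,"jaw":1}]'
python3 -m handwheel '[{"tx":0,"ty":0,"tz":-0.03,"ax":0,"ay":0,"az":0,"jaw":1},{"tx":0,"ty":0,"tz":0,"ax":0,"ay":0,"az":0,"jaw":1},{"tx":0,"ty":0,"tz":0,"ax":0,"ay":0,"az":0,"jaw":1},{"tx":0,"ty":0,"tz":0,"ax":0,"ay":0,"az":0,"jaw":1},{"tx":0,"ty":0,"tz":0,"ax":0,"ay":0,"az":0,"jaw":1},{"tx":0,"ty":0,"tz":0,"ax":0,"ay":0,"az":0,"jaw":1},{"tx":0,"ty":0,"tz":0,"ax":0,"ay":0,"az":0,"jaw":1},{"tx":0,"ty":0,"tz":0,"ax":0,"ay":0,"az":0,"jaw":1},{"tx":0,"ty":0,"tz":0,"ax":0,"ay":0,"az":0,"jaw":1},{"tx":0,"ty":0,"tz":0,"ax":0,"ay":0,"az":0,"jaw":1}]'
python3 - <<'E'
from h import *
img,K,E=shot("wrist"); cv2.imwrite("pics/w10.png",img[...,::-1])
for m in blobs(img,"blue",60): 
  for z in (.012,.048):
    p,w,s,t=rect(m,K,E,z); print(z,p,w,s,round(t,1))
img,K,E=shot("scene"); cv2.imwrite("pics/scene1.png",img[...,::-1])
E
```

```text
time: 58.55
ee_pos: [0.5156, 0.4291, 0.2424]
tcp_rot: [179.8, 0.2, 179.0]
wrist_force: [-0.1, 0.0, 0.3]
opening: 0.0855
grasp_force: 0.0
time: 59.8
ee_pos: [0.5159, 0.4293, 0.2689]
tcp_rot: [179.9, 0.1, 179.0]
wrist_force: [-0.1, 0.2, -0.7]
opening: 0.0851
grasp_force: 0.0
0.012 [577.0638 132.5385] [503.27 744.15] [209.2732 108.0414] 5.6
0.048 [577.0638 132.5385] [497.5904 715.9088] [190.4245  98.3105] 5.6
0.012 [321.4296 156.9296] [516.5524 429.1893] [101.0257  76.9956] -1.0
0.048 [321.4296 156.9296] [509.6765 429.3156] [91.9266 70.0609] -1.0
0.012 [322.0154 157.5538] [515.5856 430.3142] [45.1585 37.6827] -1.8
0.048 [322.0154 157.5538] [508.7968 430.3392] [41.0913 34.2887] -1.8
0.012 [506.9589 161.7534] [524.7435 659.1123] [45.7022  2.2066] 5.7
0.048 [506.9589 161.7534] [517.13   638.5301] [41.5859  2.0079] 5.7
0.012 [604.2345 228.9241] [617.3263 800.4516] [92.5812  6.4209] -84.3
0.048 [604.2345 228.9241] [601.3741 767.1394] [84.2428  5.8427] -84.3
```

View pics/w10.png

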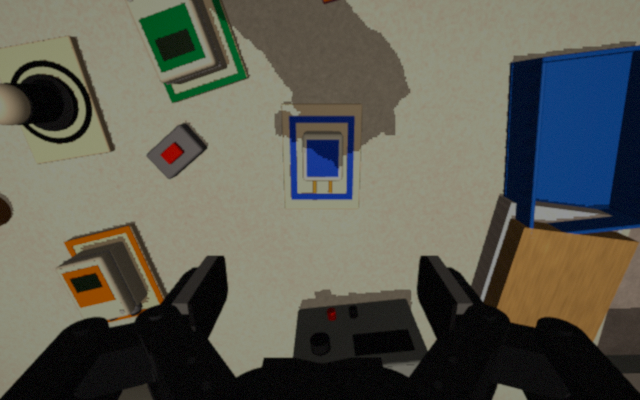

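View pics/scene1.png

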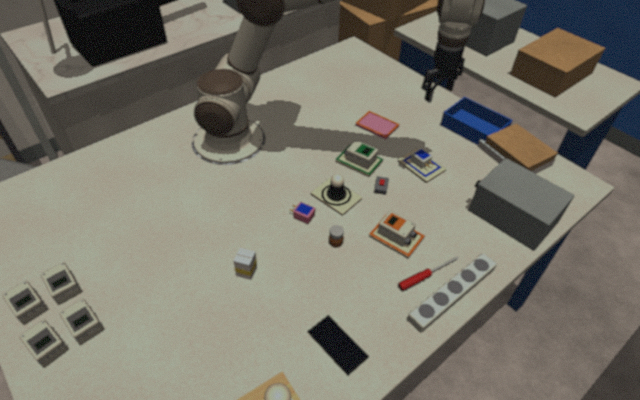

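All four devices stand inside their outlines. The adapter is at (322,157), and its centre measures about (517.6, 430.3) mm against about (516.8, 429.5) for the outline. The carton (245,262) and jar (336,236) are at the same scene pixels as at the start.

```bash
python3 -c "
from workcell import workorder
print(workorder.job_done())"
```

```text
the job is handed in; nothing more can be done
None
```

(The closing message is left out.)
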